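# Refit the drip-cup arm on a dispensing stand

## Task

The drip-cup arm of the dispensing stand has been washed and lies on the bench. Lower its bored boss over the stand's tall rod until it sits down on the collar, then push the cup end round under the overhanging head until the bar is fully home against its stop and the cup is below the nozzle. Leave it there, and do not disturb the beaker and the two jars standing near.

Things in the scene. Friction and masses are not known exactly. Their poses are not given: they have to be found in the camera images.
- drip_arm: Loose arm, 187 mm long, 0.25 kg: a round steel boss (29 mm across, 56 mm high, 14 mm bore right through), a flat bar and a round steel cup. Origin: on the bore axis at the boss's underside. x runs along the bar from boss to cup, z along the bore, up. It lies flat on the bench, resting on boss and cup.
- bar_mid (a point): Good place to grip the arm: on the bar 70 mm from the bore axis, 19 mm above the arm's underside. The bar is 14 mm wide (across, y of the arm), 18 mm high (10 to 28 mm above the underside) and free from 15 to 102 mm from the bore axis. The arm balances about 62 mm from the bore axis.
- cup_centre (a point): Centre of the shallow cup at the arm's free end, 140 mm from the bore axis, 11 mm above the arm's underside. The cup is 64 mm across and 22 mm high; its outer wall is upright, so it can be pushed from the side.
- stand: Dispensing stand, fixed; origin at bench level near the middle of its 84 x 286 x 14 mm base plate, z up. Column at its -y end; rod at x 0, y +115 mm. Home: the arm points along -y from the rod. It swings in from the -x side (the robot's), moving towards +x. The head is in the way of lowering it there: lower it pointing about 100 degrees out from home, towards -x, then swing it.
- collar_top (a point): On the rod's axis at the top face of the 30 mm dark collar, 60 mm above the bench: the boss's underside must come to rest here.
- rod_tip (a point): Top of the steel rod, 240 mm above the bench, on its axis. The rod is 12 mm thick, its last 9 mm tapering to 5 mm. The bore has 1 mm of play all round, so the seated arm droops 2 to 3 degrees; off centre or let go too high it jams on the rod.
- nozzle_tip (a point): Tip of the dispensing nozzle, 108 mm above the bench, under the head. The cup's place is straight below. The white head housing hangs over the arm's home place: underside 135 mm, top 210 mm above the bench (a round reservoir on it, to 256 mm), 38 mm to each side in stand x, in stand y from -142 to +45 mm, 70 mm short of the rod axis.
- stop_tip (a point): Rubber tip of the stop screw, 79 mm above the bench, 12 mm thick, pointing along stand -x. The bar's far side meets it 85 mm from the rod's axis; the cup is then below the nozzle. The stop is rigid. Swinging the arm takes less than 2 N at the cup.
- beaker: Glass beaker with a lip, 73 mm across, 98 mm high, standing on the bench to the right. Origin under its centre. To be left alone.
- white_jar: Translucent white jar with a ribbed white cap, 57 mm across, 98 mm high, standing on the bench behind the stand's rod end. Origin under its centre. To be left alone.
- powder_jar: Clear jar with a ribbed white lid, 52 mm across, 82 mm high, standing on the bench to the right, between arm and beaker. Origin under its centre. To be left alone.

How it is judged:
By the outcome, as a careful person would: the job done as asked, in the order asked, and still so for the second after the job is handed in, with the robot touching nothing.
It also fails if it takes over 72 s, if anything falls off the work surface, if the arm or the gripper's body presses on something with over 40 N, if the wrist force passes 120 N, or if a joint passes its speed limit or range.

## Robot

A 7-joint arm with a two-finger parallel gripper is mounted at the origin on a cart in front of the work surface, level with it; the furniture and walls round the work are solid. World frame = base frame: x ahead of the robot, y to its left, z up, the work surface at z = 0. Lengths are in mm, angles in rad, forces in N, time in s.
With the tool pointing down it reaches from about 350 to 900 mm from the base axis. Payload 7.2 kg.
Tool frame: the origin (TCP) lies on the centre line of the jaws, within the pads' length; the fingertips stand 22 mm ahead of it and the grasp point (between the pads) lies 3 mm ahead of it; z points along the fingers, x is the direction in which the jaws open and shut, and the axes are right-handed (so a half turn about z gives the same grasp; the last joint's range is limited). The gripper opens to 88 mm and grips with 3 to 60 N. Pads are 20 mm wide; open, the fingers measure 115 mm over their backs; the gripper's body (75 mm by 178 mm) begins 61 mm behind the grasp point.
Start: joints at [-1.243, 0.411, -0.013, 1.596, 0.006, 1.134, -0.082], TCP at [240.976, 576.679, 244.653] pointing down, gripper open.
Joint ranges: [-2.95, 2.95], [-0.29, 1.99], [-1.47, 1.44], [0.14, 2.54], [-1.03, 4.17], [0.13, 1.85], [-2.86, 2.86]. Speed limits (rad/s): [2.39, 2.39, 3.01, 3.01, 3.14, 3.14, 3.14].

## Interface

Orientations are given as a unit quaternion [w, x, y, z].
In Python, from cell import r gives the robot as it stands.
- The arm moves only by the tool drive_tool, never from a script. Its argument "rows" is a list of rows, each an object with "dp": the shift along the tool's x, y, z in m, a list of three; "angular": the turn, a rotation vector about the tool's x, y, z in rad, a list of three; "claw": the opening, from 0 (shut) to 1 (fully open). A call has 1 to 8 rows; each row shifts and turns the commanded pose from where the row before left it, along the tool's axes as they then stand; what a row does not reach is not made up. A row lasts 1/10 s, in which the tool goes at most 50 mm and 8.59 degrees, less where a joint would pass 70% of its speed; a pose out of reach is approached as far as the arm can. A call is refused whole if a number of a shift passes 0.05 or a number of a turn 0.15, either way. A call with a gripper value outside its range is refused whole. The fingers move at their own pace and stop on an object; "squeeze" is the grip in N (left out, the last holds). Time passes only in rows, so rows that do not move let the fingers close. It gives the time, the measured TCP pose, the force and the opening at its end, in the units of the state.
- r.sense(): the state, without advancing time (a new reading comes with each control period).
- r.camera(name): name is "scene" or "side" or "wrist"; returns a dict with "color" (400x640x3 uint8, red, green, blue), "z_map" (400x640 float32, mm along the optical axis (not along the pixel's ray), 0 where there is no reading), "mtx" (3x3 intrinsics, pixels), "R" (3x3) and "t" (3): a world point X has camera coordinates R X + t. Camera axes: x right, y down, z forward; pixel columns grow to the right and rows downward; lengths in mm; the calibration is good to about 2 mm. A picture is of the moment at which its call begins.
- r.sign_off(): hands the job in, once; it reports no verdict.
Trained networks look in the newest picture that a camera, given by its name, has taken for a name from the list of things; names that differ only in an ending like _2 or _b are one class to them, and where a whole thing is asked for, a point or a joint stands for the part that bears it (a point fixed in the world has none). Each returns a list of dicts, best first, with "conf" (0 to 1); they miss things now and then, are a little off and sometimes report something else, mostly with a low value. They report only what shows in the picture. A call takes as long as a camera call.
- r.regions_of(camera, target): "mask" (400x640 bool, what is visible of it).
- r.tip_of(camera, target): "xyz" ([x, y, z] in mm, in the coordinates of the camera as it stood for that picture, good to about 4 mm: a listed point, or the origin of a listed thing).
The state is a dict: "time": time; "joints": joint angles; "dq": joint speeds; "joint_torque": joint torques, N m; "tcp_pos": TCP position; "eef_rot": TCP orientation; "ft_force": force on the tool from outside, world axes, zero at the start; "wrist_torque": the same for the moment, N m; "width": finger opening in mm.
Only numpy, scipy, OpenCV 4.12 (cv2) and the standard library are available. Lean on these libraries where they do the work, as an engineer would, in place of code of your own. Each camera call takes 0.05 s, during which the arm holds its last target.

## Working session

There is one attempt and no reset: what is moved stays moved. The work goes in short steps, Python scripts to look and compute and a tool call to move; the robot and the scene stay as the last step left them, time stands still between calls to the robot, and variables do not carry over. Pictures are saved under pics/ and viewed, and the job is handed in when it is done.

Besides the shell and the picture viewer there is one more tool, called after "Emit:" as name(argument=value, ...), one argument or row to a line, values as JSON. drive_tool: Moves the arm, as the interface text tells. Its arguments: {"type":"object","properties":{"rows":{"type":"array"},"squeeze":{"type":"number"}},"required":["rows"]}

```bash
ls; mkdir -p pics; cat > h.py <<'E'
import numpy as np, cv2
from cell import r
from scipy.spatial.transform import Rotation as Ro
def snap(n,f):
    c=r.camera(n); cv2.imwrite('pics/'+f,c['color'][...,::-1]); return c
def w(c,p): return c['R'].T@(np.array(p,float)-c['t'])
def px(c,X):
    v=c['mtx']@(c['R']@np.array(X,float)+c['t']); return v[:2]/v[2]
E
python3 - <<'E'
from h import *
s=r.sense(); print({k:np.round(v,3).tolist() for k,v in s.items()})
for n in ['scene','side','wrist']:
    c=snap(n,n+'0.png')
    print(n,'cam at',w(c,[0,0,0]).round())
    for t in ['drip_arm','bar_mid','cup_centre','stand','collar_top','rod_tip','nozzle_tip','stop_tip','beaker','white_jar','powder_jar']:
        print(t,[(round(float(d['conf']),2),w(c,d['xyz']).round(1).tolist()) for d in r.tip_of(n,t)[:2]])
E
```

```text
pics
{'time': 0.0, 'joints': [-1.243, 0.412, -0.013, 1.597, 0.006, 1.134, -0.082], 'dq': [-0.001, 0.001, 0.0, -0.001, 0.0, -0.0, 0.001], 'joint_torque': [-0.0, -58.796, 0.642, -29.107, -0.054, 0.018, 0.0], 'tcp_pos': [240.827, 576.22, 243.826], 'eef_rot': [0.0, 0.832, 0.554, -0.001], 'ft_force': [0.232, -0.581, 0.261], 'wrist_torque': [0.021, -0.014, 0.014], 'width': 87.833}
scene cam at [-362. -608. 1027.]
drip_arm [(0.56, [527.1, -133.8, -1.8])]
bar_mid [(0.59, [479.0, -77.2, 15.0])]
cup_centre [(0.97, [444.1, -24.3, 11.6])]
stand [(0.9, [515.0, 212.6, -0.7])]
collar_top [(0.71, [541.7, 322.8, 57.7])]
rod_tip [(0.63, [545.2, 328.4, 242.3])]
nozzle_tip [(0.56, [507.3, 187.7, 114.8]), (0.51, [527.6, 237.0, 79.7])]
stop_tip [(0.78, [528.2, 236.5, 82.2])]
beaker [(0.85, [459.8, -354.7, 1.5])]
white_jar []
powder_jar [(0.97, [441.0, -228.3, 1.2])]
side cam at [1088.  664. 1167.]
drip_arm [(0.66, [526.6, -134.2, 4.6]), (0.43, [549.0, 323.3, 243.8])]
bar_mid [(0.93, [490.2, -74.7, 19.0])]
cup_centre [(0.96, [440.9, -25.2, 11.2]), (0.41, [683.3, 394.7, -2.3])]
stand [(0.59, [516.1, 210.5, 4.2]), (0.27, [530.2, 242.4, 84.8])]
collar_top [(0.83, [539.5, 327.6, 62.9])]
rod_tip [(0.71, [546.6, 328.9, 242.1])]
nozzle_tip [(0.72, [506.5, 189.0, 110.9]), (0.45, [542.0, 329.4, 61.6])]
stop_tip []
beaker [(0.83, [465.6, -352.4, 3.3])]
white_jar [(0.56, [685.4, 392.6, -3.1]), (0.27, [541.7, 326.7, 62.6])]
powder_jar [(0.53, [438.5, -228.0, -0.3])]
wrist cam at [173. 604. 385.]
drip_arm []
bar_mid []
cup_centre []
stand []
collar_top []
rod_tip []
nozzle_tip []
stop_tip []
beaker []
white_jar []
powder_jar []
```

View pics/scene0.png

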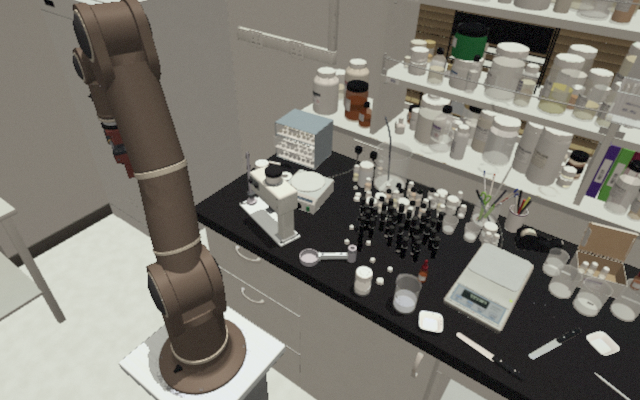

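View pics/side0.png

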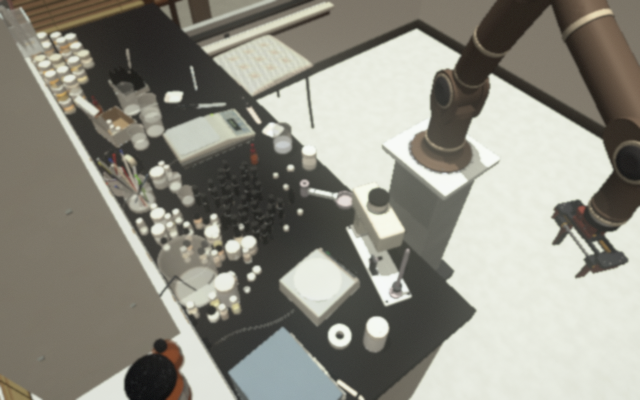

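Emit:
drive_tool(
  rows=[
    {"dp": [0, 0, -0.04], "angular": [0, 0, 0], "claw": 1},
    {"dp": [0, 0, -0.04], "angular": [0, 0, 0], "claw": 1},
    {"dp": [-0.035, 0.0325, 0], "angular": [0, 0, 0], "claw": 1},
    {"dp": [-0.035, 0.0325, 0], "angular": [0, 0, 0], "claw": 1},
    {"dp": [-0.035, 0.0325, 0], "angular": [0, 0, 0], "claw": 1},
    {"dp": [-0.035, 0.0325, 0], "angular": [0, 0, 0], "claw": 1},
    {"dp": [0, 0, 0], "angular": [0, 0, 0], "claw": 1},
  ],
)

```text
time: 2.5
tcp_pos: [310.3, 391.7, 325.5]
eef_rot: [0.001, 0.835, 0.551, 0.001]
ft_force: [-1.0, 0.1, -0.0]
width: 88.0
```

```bash
python3 - <<'E'
from h import *
s=r.sense(); print({k:np.round(v,3).tolist() for k,v in s.items()})
for n in ['wrist']:
    c=snap(n,n+'1.png')
    for t in ['stand','collar_top','rod_tip','nozzle_tip','stop_tip','white_jar']:
        print(t,[(round(float(d['conf']),2),w(c,d['xyz']).round(1).tolist(),px(c,w(c,d['xyz'])).round()) for d in r.tip_of(n,t)[:2]])
E
```

```text
{'time': 2.5, 'joints': [-1.051, 0.13, 0.059, 1.781, -0.006, 1.231, 0.176], 'dq': [-0.049, 0.049, -0.074, -0.065, -0.031, -0.016, -0.069], 'joint_torque': [0.533, -41.03, 0.82, -28.723, -0.021, 0.212, 0.891], 'tcp_pos': [310.262, 391.654, 325.503], 'eef_rot': [0.001, 0.835, 0.551, 0.001], 'ft_force': [-0.96, 0.126, -0.027], 'wrist_torque': [0.05, 0.046, -0.032], 'width': 87.96}
stand [(0.72, [514.2, 217.9, 1.3], array([274., 314.]))]
collar_top [(0.85, [547.4, 329.8, 62.9], array([347., 332.]))]
rod_tip []
nozzle_tip []
stop_tip [(0.82, [526.1, 240.8, 81.9], array([284., 350.])), (0.21, [511.2, 215.5, 1.0], array([271., 312.]))]
white_jar [(0.68, [686.3, 391.4, 3.3], array([407., 360.]))]
```

View pics/wrist1.png

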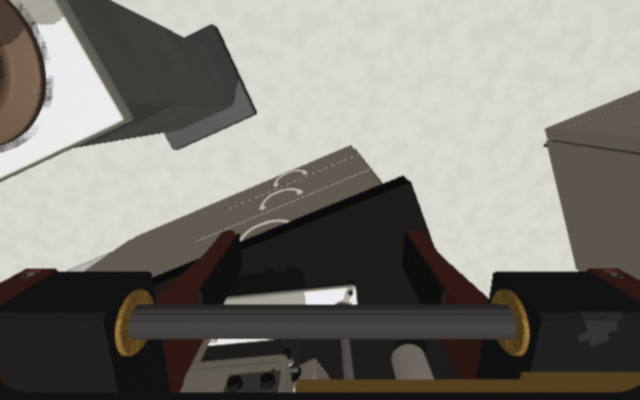

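Emit:
drive_tool(
  rows=[
    {"dp": [-0.035, 0.0325, 0], "angular": [0, 0, 0], "claw": 1},
    {"dp": [-0.035, 0.0325, 0], "angular": [0, 0, 0], "claw": 1},
    {"dp": [-0.035, 0.0325, 0], "angular": [0, 0, 0], "claw": 1},
    {"dp": [-0.035, 0.0325, 0], "angular": [0, 0, 0], "claw": 1},
    {"dp": [-0.035, 0.0325, 0], "angular": [0, 0, 0], "claw": 1},
    {"dp": [-0.035, 0.0325, 0], "angular": [0, 0, 0], "claw": 1},
    {"dp": [-0.035, 0.0325, 0], "angular": [0, 0, 0], "claw": 1},
    {"dp": [-0.035, 0.0325, 0], "angular": [0, 0, 0], "claw": 1},
  ],
)

```text
time: 3.65
tcp_pos: [439.5, 37.7, 324.8]
eef_rot: [0.0, 0.832, 0.555, 0.0]
ft_force: [0.4, 0.4, 0.5]
width: 87.8
```

Emit:
drive_tool(
  rows=[
    {"dp": [-0.025, 0.0, 0], "angular": [0, 0, 0.128], "claw": 1},
    {"dp": [-0.025, 0.0, 0], "angular": [0, 0, 0.128], "claw": 1},
    {"dp": [0, 0, 0], "angular": [0, 0, 0.128], "claw": 1},
    {"dp": [0, 0, 0], "angular": [0, 0, 0.128], "claw": 1},
    {"dp": [0, 0, 0], "angular": [0, 0, 0], "claw": 1},
    {"dp": [0, 0, 0], "angular": [0, 0, 0], "claw": 1},
  ],
)

```text
time: 4.25
tcp_pos: [417.0, -5.4, 324.6]
eef_rot: [0.0, 0.945, 0.328, -0.0]
ft_force: [0.3, -0.5, -0.7]
width: 87.8
```

```bash
python3 - <<'E'
from h import *
s=r.sense(); print({k:np.round(s[k],3).tolist() for k in ['time','joints','tcp_pos','eef_rot','ft_force']})
for n in ['wrist','scene','side']:
    c=snap(n,n+'2.png')
    for t in ['drip_arm','bar_mid','cup_centre']+(['rod_tip','collar_top','stand'] if n!='wrist' else []):
        print(n,t,[(round(float(d['conf']),2),w(c,d['xyz']).round(1).tolist(),px(c,w(c,d['xyz'])).round()) for d in r.tip_of(n,t)[:2]])
print(r.sense()['tcp_pos'])
E
```

```text
{'time': 4.25, 'joints': [-0.576, -0.051, 0.46, 1.966, 0.025, 1.222, 0.542], 'tcp_pos': [416.995, -5.391, 324.57], 'eef_rot': [0.0, 0.945, 0.328, -0.0], 'ft_force': [0.291, -0.492, -0.678]}
wrist drip_arm [(0.62, [529.0, -129.2, 2.3], array([329., 266.])), (0.46, [465.3, -356.2, 0.7], array([215., 339.]))]
wrist bar_mid [(0.94, [482.2, -77.7, 15.3], array([326., 227.]))]
wrist cup_centre [(0.96, [442.8, -20.9, 11.6], array([329., 181.]))]
scene drip_arm [(0.79, [524.1, -134.8, -3.2], array([350., 261.]))]
scene bar_mid [(0.91, [478.7, -74.2, 16.6], array([328., 256.]))]
scene cup_centre [(0.8, [442.5, -21.6, 11.2], array([308., 257.]))]
scene rod_tip [(0.91, [546.0, 329.0, 241.7], array([246., 150.]))]
scene collar_top [(0.91, [543.2, 324.4, 57.6], array([250., 193.]))]
scene stand [(0.58, [510.9, 215.8, -0.9], array([267., 221.]))]
side drip_arm [(0.74, [528.6, -134.2, 2.3], array([304., 193.])), (0.44, [489.4, -76.1, 21.8], array([324., 195.]))]
side bar_mid []
side cup_centre [(0.88, [441.7, -22.9, 12.5], array([345., 200.])), (0.63, [531.3, -133.8, 1.1], array([304., 194.]))]
side rod_tip [(0.93, [546.1, 326.6, 241.0], array([408., 250.]))]
side collar_top [(0.97, [542.8, 328.0, 61.6], array([398., 285.]))]
side stand [(0.73, [515.0, 212.9, 5.2], array([376., 261.]))]
[416.76119291  -5.91885415 324.64814865]
```

View pics/wrist2.png

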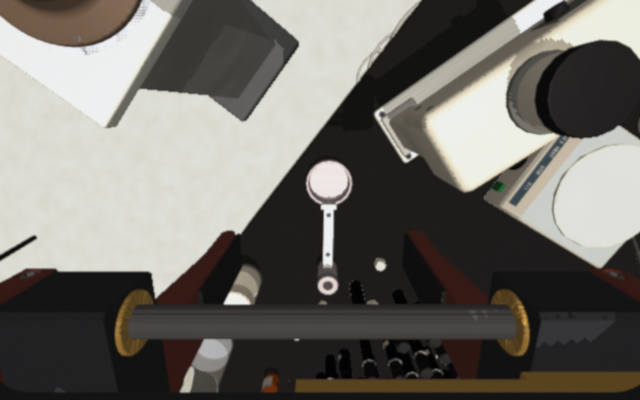

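```bash
python3 - <<'E'
from h import *
c=r.camera('wrist'); im=c['color']; g=im.astype(int).sum(2)
def ray(u,v,z):
    d=c['R'].T@np.linalg.inv(c['mtx'])@[u,v,1]; o=w(c,[0,0,0]); return o+d*(z-o[2])/d[2]
z=c['z_map']
def atd(u,v):
    d=np.linalg.inv(c['mtx'])@[u,v,1]; return w(c,d*z[v,u]).round(1)
for v in range(212,262,8):
    xs=np.where(g[v,300:360]>330)[0]+300; print(v,xs.min(),xs.max(),ray((xs.min()+xs.max())/2,v,28).round(1), atd(int(xs.mean()),v))
for nm,(u0,u1,v0,v1) in {'cup':(300,360,155,210),'boss':(312,345,270,300)}.items():
    m=np.zeros(g.shape,np.uint8); m[v0:v1,u0:u1]=(g[v0:v1,u0:u1]>330); 
    cs,_=cv2.findContours(m,0,2); k=max(cs,key=cv2.contourArea); print(nm,cv2.minEnclosingCircle(k), cv2.boundingRect(k))
    print([atd(u,v) for u,v in ([(329,160),(329,200)] if nm=='cup' else [(320,285),(337,285),(328,294),(328,285)])])
cv2.imwrite('pics/crop2.png',cv2.resize(im[150:310,280:380,::-1],None,fx=5,fy=3.7,interpolation=0))
# boss candidates
print('TCP proj at z=19',px(c,[*r.sense()['tcp_pos'][:2],19]))
E
```

```text
212 324 334 [468.  -54.4  28. ] [468.2 -54.6  27.2]
220 324 334 [475.5 -63.8  28. ] [475.6 -64.   27.4]
228 324 333 [482.4 -73.8  28. ] [481.3 -73.5  30.3]
236 324 333 [490.1 -83.4  28. ] [489.1 -83.4  29.6]
244 323 333 [497.2 -93.7  28. ] [497.4 -93.9  27.3]
252 323 333 [ 505.1 -103.6   28. ] [ 504.4 -102.8   30.4]
260 323 333 [ 513.1 -113.7   28. ] [ 512.9 -113.5   28.4]
cup ((329.0066833496094, 184.95986938476562), 25.04050636291504) (306, 160, 47, 50)
[array([422.5,   3.1,  24.8]), array([460.8, -44.7,   9. ])]
boss ((328.5, 285.0), 9.962529182434082) (319, 276, 20, 19)
[array([ 519.2, -140.4,   56. ]), array([ 538.2, -125.8,   55.6]), array([ 5.597e+02, -1.718e+02, -2.000e-01]), array([ 532.3, -138.5,   44.9])]
TCP proj at z=19 [321.57956997 161.86265956]
```

View pics/crop2.png

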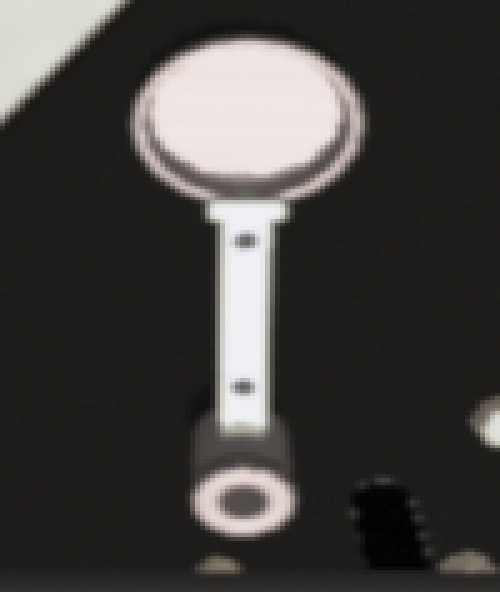

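Emit:
drive_tool(
  rows=[
    {"dp": [0.005, 0.045, 0], "angular": [0, 0, 0.018], "claw": 1},
    {"dp": [0.005, 0.048, 0], "angular": [0, 0, 0], "claw": 1},
    {"dp": [0, 0, 0.05], "angular": [0, 0, 0], "claw": 1},
    {"dp": [0, 0, 0.05], "angular": [0, 0, 0], "claw": 1},
    {"dp": [0, 0, 0.05], "angular": [0, 0, 0], "claw": 1},
    {"dp": [0, 0, 0.05], "angular": [0, 0, 0], "claw": 0.7},
    {"dp": [0, 0, 0.04], "angular": [0, 0, 0], "claw": 0.6},
    {"dp": [0, 0, 0], "angular": [0, 0, 0], "claw": 0.6},
  ],
)

```text
time: 6.0
tcp_pos: [477.8, -73.4, 80.4]
eef_rot: [-0.001, 0.948, 0.317, -0.004]
ft_force: [-0.3, -0.2, 0.6]
width: 67.5
```

```bash
python3 - <<'E'
from h import *
c=snap('wrist','wrist3.png')
s=r.sense(); print({k:np.round(s[k],3).tolist() for k in ['time','joints','tcp_pos','eef_rot','ft_force']})
R=Ro.from_quat(s['eef_rot'],scalar_first=True).as_matrix()
print(R.round(3)); print('to grasp in tool mm', R.T@(np.array([482.7,-72.6,23])-s['tcp_pos']))
E
```

```text
{'time': 6.05, 'joints': [-0.34, 0.429, 0.492, 2.107, -0.315, 0.682, 1.007], 'tcp_pos': [479.683, -73.874, 83.175], 'eef_rot': [-0.001, 0.949, 0.317, -0.003], 'ft_force': [-0.52, -0.874, 0.301]}
[[ 0.799  0.601 -0.005]
 [ 0.601 -0.799 -0.001]
 [-0.005 -0.003 -1.   ]]
to grasp in tool mm [ 3.456002    0.95055208 60.1572267 ]
```

View pics/wrist3.png

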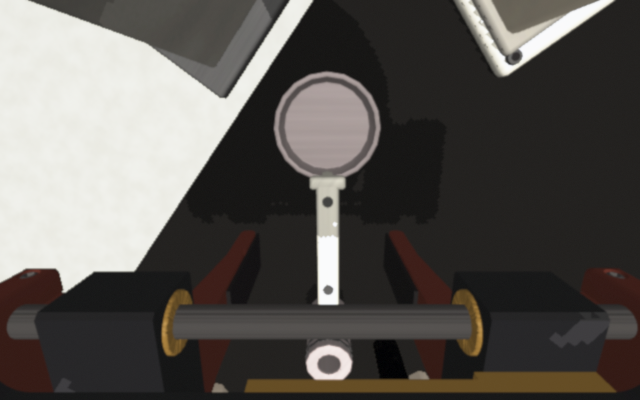

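Emit:
drive_tool(
  rows=[
    {"dp": [0.0025, 0.001, 0.03], "angular": [0, 0, 0], "claw": 0.6},
    {"dp": [0, 0, 0.015], "angular": [0, 0, 0], "claw": 0.5},
    {"dp": [0, 0, 0.01], "angular": [0, 0, 0], "claw": 0.4},
    {"dp": [0, 0, 0], "angular": [0, 0, 0], "claw": 0.35},
  ],
)

```text
time: 6.45
tcp_pos: [484.6, -73.0, 30.5]
eef_rot: [0.0, 0.948, 0.317, 0.001]
ft_force: [0.3, 0.0, 0.3]
width: 32.7
```

```bash
python3 - <<'E'
from h import *
s=r.sense(); print({k:np.round(s[k],3).tolist() for k in ['time','tcp_pos','eef_rot','ft_force','width']})
R=Ro.from_quat(s['eef_rot'],scalar_first=True).as_matrix()
print('to grasp in tool mm', R.T@(np.array([482.7,-72.6,26])-s['tcp_pos']))
E
```

```text
{'time': 6.45, 'tcp_pos': [484.596, -72.958, 30.527], 'eef_rot': [0.0, 0.948, 0.317, 0.001], 'ft_force': [0.295, 0.009, 0.309], 'width': 32.694}
to grasp in tool mm [-1.30438246 -1.42855018  4.52495131]
```

Emit:
drive_tool(
  rows=[
    {"dp": [-0.001, 0, 0.004], "angular": [0, 0, 0], "claw": 0.3},
    {"dp": [0, 0, 0], "angular": [0, 0, 0], "claw": 0.2},
    {"dp": [0, 0, 0], "angular": [0, 0, 0], "claw": 0.1},
    {"dp": [0, 0, 0], "angular": [0, 0, 0], "claw": 0},
    {"dp": [0, 0, 0], "angular": [0, 0, 0], "claw": 0},
    {"dp": [0, 0, 0], "angular": [0, 0, 0], "claw": 0},
  ],
  squeeze=40,
)

```text
time: 7.05
tcp_pos: [483.3, -73.7, 26.4]
eef_rot: [0.0, 0.948, 0.317, 0.0]
ft_force: [-1.9, 0.0, 6.9]
width: 13.7
```

Emit:
drive_tool(
  rows=[
    {"dp": [0, 0, -0.02], "angular": [0, 0, 0], "claw": 0},
    {"dp": [0, 0, -0.03], "angular": [0, 0, 0], "claw": 0},
    {"dp": [0, 0, -0.04], "angular": [0, 0, 0], "claw": 0},
    {"dp": [0, 0, -0.04], "angular": [0, 0, 0], "claw": 0},
    {"dp": [0, 0, -0.04], "angular": [0, 0, 0], "claw": 0},
    {"dp": [0, 0, -0.04], "angular": [0, 0, 0], "claw": 0},
    {"dp": [0, 0, -0.04], "angular": [0, 0, 0], "claw": 0},
    {"dp": [0, 0, -0.02], "angular": [0, 0, 0], "claw": 0},
  ],
)

```text
time: 7.85
tcp_pos: [483.6, -73.9, 299.0]
eef_rot: [0.0, 0.949, 0.317, 0.002]
ft_force: [0.5, -0.2, -3.3]
width: 13.9
```

```bash
python3 - <<'E'
from h import *
c=snap('wrist','wrist4.png')
s=r.sense(); print({k:np.round(s[k],3).tolist() for k in ['time','joints','tcp_pos','eef_rot','ft_force','wrist_torque','width']})
E
```

```text
{'time': 7.9, 'joints': [-0.498, 0.126, 0.619, 1.871, -0.081, 1.163, 0.794], 'tcp_pos': [484.524, -74.024, 300.712], 'eef_rot': [0.0, 0.949, 0.317, 0.003], 'ft_force': [0.809, -0.661, -0.276], 'wrist_torque': [-0.002, -0.083, 0.008], 'width': 13.817}
```

View pics/wrist4.png

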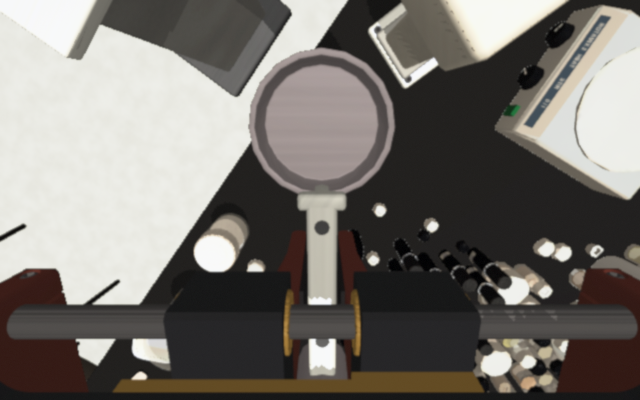

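Emit:
drive_tool(
  rows=[
    {"dp": [0, 0, -0.03], "angular": [0, 0, -0.13], "claw": 0},
    {"dp": [0, 0, 0], "angular": [0, 0, -0.13], "claw": 0},
    {"dp": [0, 0, 0], "angular": [0, 0, -0.13], "claw": 0},
    {"dp": [0, 0, 0], "angular": [0, 0, -0.13], "claw": 0},
    {"dp": [0, 0, 0], "angular": [0, 0, 0], "claw": 0},
  ],
)

```text
time: 8.4
tcp_pos: [482.4, -73.5, 324.6]
eef_rot: [-0.0, 0.835, 0.551, -0.001]
ft_force: [-0.2, -0.4, -3.0]
width: 13.7
```

Emit:
drive_tool(
  rows=[
    {"dp": [0.043, -0.019, 0], "angular": [0, 0, 0], "claw": 0},
    {"dp": [0.043, -0.019, 0], "angular": [0, 0, 0], "claw": 0},
    {"dp": [0.043, -0.019, 0], "angular": [0, 0, 0], "claw": 0},
    {"dp": [0.043, -0.019, 0], "angular": [0, 0, 0], "claw": 0},
    {"dp": [0.043, -0.019, 0], "angular": [0, 0, 0], "claw": 0},
    {"dp": [0.043, -0.019, 0], "angular": [0, 0, 0], "claw": 0},
    {"dp": [0.04, -0.017, 0], "angular": [0, 0, 0], "claw": 0},
    {"dp": [0, 0, 0], "angular": [0, 0, 0], "claw": 0},
  ],
)

```text
time: 9.2
tcp_pos: [478.2, 259.0, 323.8]
eef_rot: [-0.001, 0.834, 0.552, -0.001]
ft_force: [-0.3, -0.7, -2.0]
width: 13.6
```

```bash
cat > m.py <<'E'
from h import *
import sys
k=sys.argv[1]
for n in ['wrist','scene','side']:
    c=snap(n,n+k+'.png')
    for t in ['drip_arm','rod_tip','collar_top']:
        if n=='wrist' and t!='rod_tip': continue
        print(n,t,[(round(float(d['conf']),2),w(c,d['xyz']).round(1).tolist(),px(c,w(c,d['xyz'])).round()) for d in r.tip_of(n,t)[:2]])
s=r.sense(); print({k:np.round(s[k],3).tolist() for k in ['time','joints','tcp_pos','eef_rot','ft_force','wrist_torque','width']})
R=Ro.from_quat(s['eef_rot'],scalar_first=True).as_matrix()
b=s['tcp_pos']+R@[0.6,74.7,26]; print(R.round(3)); print('boss underside est',b, 'to rod tool',R.T@(np.array([545.5,327.5,240])-b))
E
python3 m.py 5
```

```text
wrist rod_tip [(0.56, [542.3, 327.9, 237.5], array([439., 252.]))]
scene drip_arm [(0.84, [546.3, 222.7, 297.9], array([268., 146.]))]
scene rod_tip [(0.91, [547.6, 328.0, 240.4], array([246., 150.]))]
scene collar_top [(0.83, [540.5, 324.1, 55.5], array([250., 194.])), (0.43, [439.6, -224.8, -0.9], array([360., 289.]))]
side drip_arm [(0.89, [546.4, 223.7, 301.1], array([382., 208.])), (0.65, [469.9, -352.8, -0.7], array([282., 150.]))]
side rod_tip [(0.6, [549.4, 327.3, 243.8], array([407., 250.]))]
side collar_top [(0.78, [541.8, 328.1, 63.6], array([399., 284.]))]
{'time': 9.7, 'joints': [-0.845, 0.206, 0.33, 1.701, -0.07, 1.245, 0.664], 'tcp_pos': [480.509, 251.176, 325.865], 'eef_rot': [-0.0, 0.836, 0.549, 0.0], 'ft_force': [-0.271, 0.235, -2.1], 'wrist_torque': [0.031, -0.03, -0.026], 'width': 13.855}
[[ 0.396  0.918  0.   ]
 [ 0.918 -0.396  0.   ]
 [ 0.     0.    -1.   ]]
boss underside est [549.33856964 222.13540357 299.87418643] to rod tool [ 95.19431752 -45.28242535  59.90738574]
```

View pics/wrist5.png

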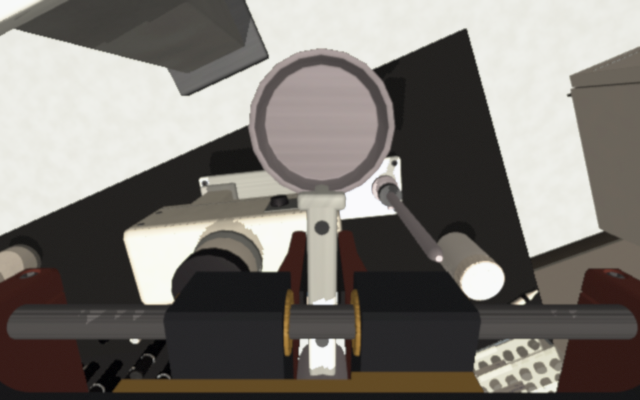

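```bash
python3 - <<'E'
import cv2,numpy as np
a=cv2.imread('pics/wrist5.png')[235:285,415:465]; b=cv2.imread('pics/scene5.png')[130:180,225:275]; c=cv2.imread('pics/side5.png')[225:275,385:435]
cv2.imwrite('pics/crop5.png',np.hstack([cv2.resize(x,(266,400),interpolation=0) if 0 else cv2.resize(x,(266,266),interpolation=0) for x in (a,b,c)]))
E
```

```text
(no output)
```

View pics/crop5.png

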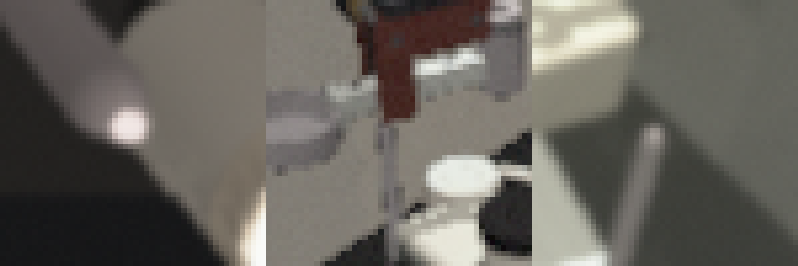

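```bash
python3 - <<'E'
from h import *
def ray(c,u,v,z):
    d=c['R'].T@np.linalg.inv(c['mtx'])@[u,v,1]; o=w(c,[0,0,0]); return (o+d*(z-o[2])/d[2]).round(1)
c=r.camera('wrist'); print('wrist tip',ray(c,439.1,258.7,240), 'dz10',ray(c,439.1,258.7,250)); 
d=c['z_map']; print(d[255:263,436:443].round(0))
c=r.camera('side'); print('side tip',ray(c,407.6,250,240), 'dz10',ray(c,407.6,250,250))
print(r.sense()['tcp_pos'])
E
python3 - <<'E'
import cv2
cv2.imwrite('pics/crop0.png',cv2.resize(cv2.imread('pics/scene0.png')[130:205,225:300],(600,600),interpolation=0))
E
```

```text
wrist tip [550.7 318.  240. ] dz10 [544.6 316.3 250. ]
[[510. 510. 509. 509. 510. 510. 510.]
 [510. 509. 510. 509. 509. 511. 510.]
 [510. 511. 508. 510. 510. 510. 511.]
 [510. 509. 511. 510. 510. 509. 512.]
 [511. 512. 513. 510. 511. 511. 509.]
 [511. 512. 512. 511. 513. 512. 514.]
 [513. 510. 513. 512. 513. 512. 510.]
 [513. 511. 513. 513. 511. 511. 515.]]
side tip [546.7 327.  240. ] dz10 [552.5 330.7 250. ]
[480.40368818 251.56534552 325.80015811]
```

View pics/crop0.png

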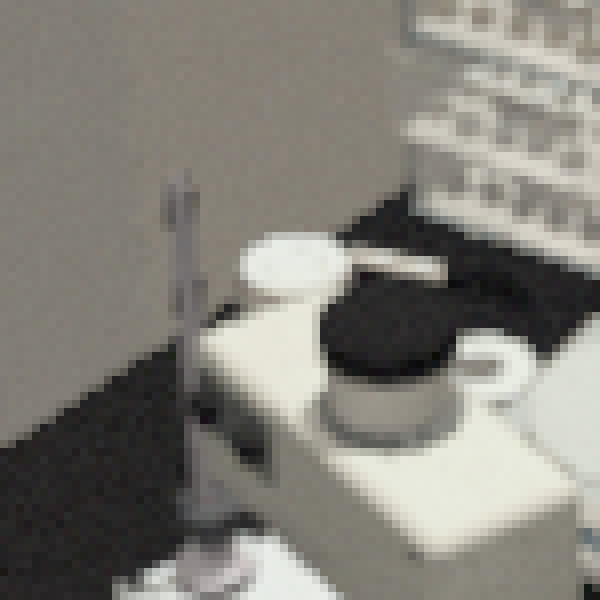

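```bash
python3 - <<'E'
from h import *
def ray(c,u,v,z):
    d=c['R'].T@np.linalg.inv(c['mtx'])@[u,v,1]; o=w(c,[0,0,0]); return (o+d*(z-o[2])/d[2]).round(1)
c=snap('wrist','wrist6.png'); g=c['color'][230:285,405:470]; np.save('c6.npy',np.hstack([c['R'].ravel(),c['t'],c['mtx'].ravel()]))
cv2.imwrite('pics/crop6.png',cv2.resize(g[...,::-1],None,fx=9,fy=9,interpolation=0))
c=r.camera('scene'); print('scene tip',ray(c,247.7,152.6,240), 'dz10',ray(c,247.7,152.6,250))
print(r.sense()['tcp_pos'])
E
```

```text
scene tip [539.6 314.8 240. ] dz10 [528.1 303.1 250. ]
[480.3703616  251.78173573 325.74748996]
```

View pics/crop6.png

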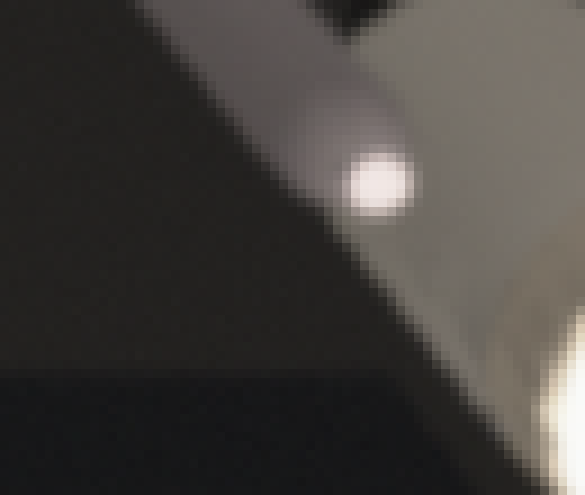

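```bash
python3 - <<'E'
from h import *
a=np.load('c6.npy'); c={'R':a[:9].reshape(3,3),'t':a[9:12],'mtx':a[12:].reshape(3,3)}
def ray(c,u,v,z):
    d=c['R'].T@np.linalg.inv(c['mtx'])@[u,v,1]; o=w(c,[0,0,0]); return (o+d*(z-o[2])/d[2]).round(1)
print(ray(c,446.5,249.9,240),ray(c,446.5,249.9,242))
s=r.camera('side');print(ray(s,407.1,249.5,240),ray(s,407.1,249.5,242))
s2=r.camera('scene')
for X in ([545.5,327.5,240],[545.5,327.5,60]): print(px(s2,X),px(s,X),px(c,X))
# triangulate
def ln(c,u,v):
    d=c['R'].T@np.linalg.inv(c['mtx'])@[u,v,1]; return w(c,[0,0,0]),d/np.linalg.norm(d)
A=np.zeros((3,3));B=np.zeros(3)
for o,d in (ln(c,446.5,249.9),ln(s,407.1,249.5)):
    P=np.eye(3)-np.outer(d,d);A+=P;B+=P@o
print('tri',np.linalg.solve(A,B))
E
```

```text
[545.8 325.7 240. ] [544.6 325.3 242. ]
[546.6 325.3 240. ] [547.8 326.  242. ]
[246.17886458 150.72447298] [408.07230307 249.89010573] [448.6278148  248.76381237]
[250.05201467 191.88048695] [397.34775374 285.34987748] [396.08325129 189.97130739]
tri [546.20754455 325.47426204 239.57063148]
```

Emit:
drive_tool(
  rows=[
    {"dp": [0.031, -0.0145, 0], "angular": [0, 0, 0], "claw": 0},
    {"dp": [0.031, -0.0145, 0], "angular": [0, 0, 0], "claw": 0},
    {"dp": [0.031, -0.0145, 0.01], "angular": [0, 0, 0], "claw": 0},
    {"dp": [0, 0, 0.02], "angular": [0, 0, 0], "claw": 0},
    {"dp": [0, 0, 0.015], "angular": [0, 0, 0], "claw": 0},
    {"dp": [0, 0, 0], "angular": [0, 0, 0], "claw": 0},
    {"dp": [0, 0, 0], "angular": [0, 0, 0], "claw": 0},
    {"dp": [0, 0, 0], "angular": [0, 0, 0], "claw": 0},
  ],
)

```text
time: 10.8
tcp_pos: [477.6, 354.7, 281.8]
eef_rot: [-0.0, 0.835, 0.55, 0.001]
ft_force: [0.0, -0.4, -2.0]
width: 13.5
```

```bash
sed -i 's/545.5,327.5,240/546,325.6,240/' m.py; python3 m.py 7; python3 - <<'E'
import cv2,numpy as np
b=cv2.imread('pics/scene7.png')[110:180,210:280]; c=cv2.imread('pics/side7.png')[205:275,370:440]
cv2.imwrite('pics/crop7.png',np.hstack([cv2.resize(x,(399,399),interpolation=0) for x in (b,c)]))
E
```

```text
wrist rod_tip []
scene drip_arm [(0.77, [546.1, 322.5, 253.5], array([247., 148.]))]
scene rod_tip [(0.87, [546.2, 327.2, 240.6], array([246., 151.]))]
scene collar_top [(0.67, [542.0, 323.5, 58.6], array([250., 193.]))]
side drip_arm [(0.67, [543.1, 324.3, 257.7], array([409., 245.]))]
side rod_tip [(0.91, [548.0, 326.1, 243.4], array([407., 249.]))]
side collar_top [(0.96, [543.7, 328.0, 63.3], array([398., 285.]))]
{'time': 11.3, 'joints': [-0.935, 0.333, 0.282, 1.642, -0.098, 1.18, 0.535], 'tcp_pos': [477.071, 354.58, 280.751], 'eef_rot': [-0.0, 0.835, 0.55, 0.0], 'ft_force': [-0.03, 0.672, -1.967], 'wrist_torque': [-0.005, 0.023, -0.001], 'width': 13.413}
[[ 0.395  0.919  0.   ]
 [ 0.919 -0.395  0.   ]
 [ 0.     0.    -1.   ]]
boss underside est [545.94408364 325.64869302 254.75266249] to rod tool [-0.02531501  0.0703609  14.75265931]
```

View pics/crop7.png

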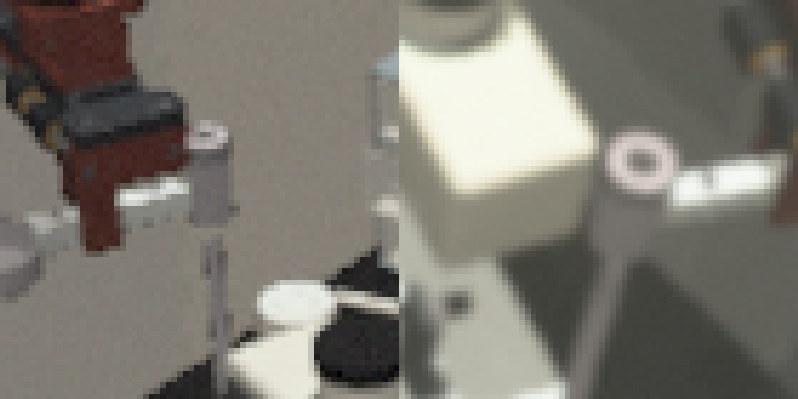

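View pics/wrist7.png

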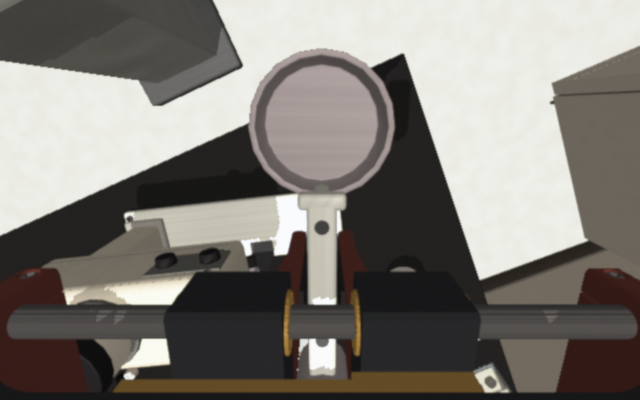

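```bash
python3 - <<'E'
from h import *
def ray(c,u,v,z):
    d=c['R'].T@np.linalg.inv(c['mtx'])@[u,v,1]; o=w(c,[0,0,0]); return (o+d*(z-o[2])/d[2]).round(1)
s=r.camera('side'); c=r.camera('scene')
print('side boss',ray(s,411.8,232.6,310.7),'rod',ray(s,407.1,249.5,240))
print('scene boss',ray(c,246,132.8,310.7), 'pred px of boss top at rod xy',px(c,[546,325.6,310.7]),px(s,[546,325.6,310.7]))
print('rod px pred scene', px(c,[546,325.6,240]),px(c,[546,325.6,200]))
E
```

```text
side boss [546.3 324.2 310.7] rod [546.6 325.3 240. ]
scene boss [548.9 323.8 310.7] pred px of boss top at rod xy [245.01115487 132.96657972] [412.33241586 232.94790901]
rod px pred scene [246.67852302 150.83845963] [247.57991101 160.50009185]
```

Emit:
drive_tool(
  rows=[
    {"dp": [0, 0, 0.01], "angular": [0, 0, 0], "claw": 0},
    {"dp": [0, 0, 0.005], "angular": [0, 0, 0], "claw": 0},
    {"dp": [0, 0, 0.004], "angular": [0, 0, 0], "claw": 0},
    {"dp": [0, 0, 0.004], "angular": [0, 0, 0], "claw": 0},
    {"dp": [0, 0, 0], "angular": [0, 0, 0], "claw": 0},
  ],
)

```text
time: 11.9
tcp_pos: [476.9, 354.4, 256.9]
eef_rot: [0.0, 0.835, 0.55, -0.001]
ft_force: [0.0, -0.8, -2.7]
width: 13.7
```

Emit:
drive_tool(
  rows=[
    {"dp": [0, 0, 0.004], "angular": [0, 0, 0], "claw": 0},
    {"dp": [0, 0, 0.004], "angular": [0, 0, 0], "claw": 0},
    {"dp": [0, 0, 0.0], "angular": [0, 0, 0], "claw": 0},
  ],
)

```text
time: 12.2
tcp_pos: [476.8, 354.5, 249.0]
eef_rot: [0.0, 0.835, 0.55, -0.0]
ft_force: [0.7, 0.3, -2.5]
width: 14.0
```

```bash
python3 - <<'E'
from h import *
s=r.sense(); print({k:np.round(s[k],3).tolist() for k in ['time','tcp_pos','eef_rot','ft_force','wrist_torque','width']})
b=snap('scene','s8.png')['color'][110:180,210:280]; c=snap('side','d8.png')['color'][205:275,370:440]
cv2.imwrite('pics/crop8.png',np.hstack([cv2.resize(x[...,::-1],(399,399),interpolation=0) for x in (b,c)]))
E
```

```text
{'time': 12.2, 'tcp_pos': [476.83, 354.457, 249.008], 'eef_rot': [0.0, 0.835, 0.55, -0.0], 'ft_force': [0.684, 0.311, -2.485], 'wrist_torque': [0.113, 0.048, 0.051], 'width': 13.974}
```

View pics/crop8.png

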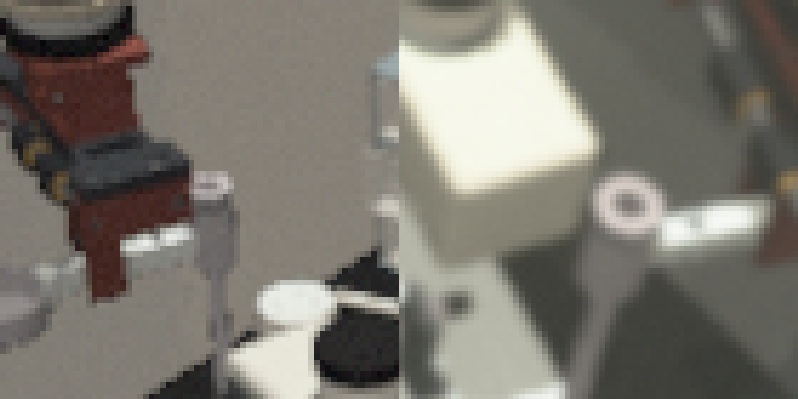

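Emit:
drive_tool(
  rows=[
    {"dp": [0, 0, 0.008], "angular": [0, 0, 0], "claw": 0},
    {"dp": [0, 0, 0.008], "angular": [0, 0, 0], "claw": 0},
    {"dp": [0, 0, 0.008], "angular": [0, 0, 0], "claw": 0},
    {"dp": [0, 0, 0.008], "angular": [0, 0, 0], "claw": 0},
    {"dp": [0, 0, 0.008], "angular": [0, 0, 0], "claw": 0},
    {"dp": [0, 0, 0], "angular": [0, 0, 0], "claw": 0},
  ],
)

```text
time: 12.9
tcp_pos: [476.7, 354.4, 208.2]
eef_rot: [0.0, 0.835, 0.55, -0.001]
ft_force: [-0.3, 1.2, -2.6]
width: 13.4
```

```bash
python3 - <<'E'
from h import *
s=r.sense(); print({k:np.round(s[k],3).tolist() for k in ['time','tcp_pos','eef_rot','ft_force','wrist_torque','width']})
E
```

```text
{'time': 12.9, 'tcp_pos': [476.676, 354.45, 208.239], 'eef_rot': [0.0, 0.835, 0.55, -0.001], 'ft_force': [-0.34, 1.205, -2.558], 'wrist_torque': [0.141, 0.018, 0.063], 'width': 13.387}
```

Emit:
drive_tool(
  rows=[
    {"dp": [0, 0, 0.01], "angular": [0, 0, 0], "claw": 0},
    {"dp": [0, 0, 0.01], "angular": [0, 0, 0], "claw": 0},
    {"dp": [0, 0, 0.01], "angular": [0, 0, 0], "claw": 0},
    {"dp": [0, 0, 0.01], "angular": [0, 0, 0], "claw": 0},
    {"dp": [0, 0, 0.01], "angular": [0, 0, 0], "claw": 0},
    {"dp": [0, 0, 0.01], "angular": [0, 0, 0], "claw": 0},
    {"dp": [0, 0, 0], "angular": [0, 0, 0], "claw": 0},
  ],
)

```text
time: 13.6
tcp_pos: [476.6, 354.5, 148.1]
eef_rot: [0.0, 0.835, 0.55, -0.001]
ft_force: [0.6, 0.3, -3.4]
width: 13.8
```

```bash
python3 - <<'E'
from h import *
s=r.sense(); print({k:np.round(s[k],3).tolist() for k in ['time','tcp_pos','eef_rot','ft_force','wrist_torque','width']})
snap('scene','s9.png'); snap('side','d9.png')
b=cv2.imread('pics/s9.png')[120:220,200:300]; c=cv2.imread('pics/d9.png')[205:305,350:450]
cv2.imwrite('pics/crop9.png',np.hstack([cv2.resize(x,(400,400),interpolation=0) for x in (b,c)]))
E
```

```text
{'time': 13.6, 'tcp_pos': [476.63, 354.468, 148.068], 'eef_rot': [0.0, 0.835, 0.55, -0.001], 'ft_force': [0.624, 0.28, -3.434], 'wrist_torque': [0.205, 0.018, 0.026], 'width': 13.785}
```

View pics/crop9.png

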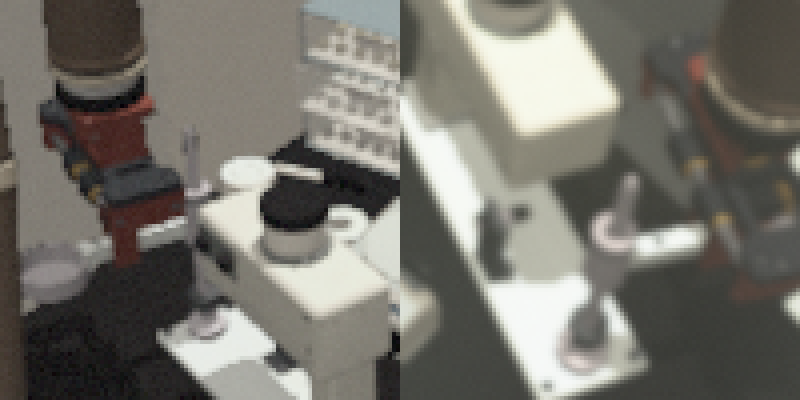

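Emit:
drive_tool(
  rows=[
    {"dp": [0, 0, 0.01], "angular": [0, 0, 0], "claw": 0},
    {"dp": [0, 0, 0.01], "angular": [0, 0, 0], "claw": 0},
    {"dp": [0, 0, 0.01], "angular": [0, 0, 0], "claw": 0},
    {"dp": [0, 0, 0.01], "angular": [0, 0, 0], "claw": 0},
    {"dp": [0, 0, 0.008], "angular": [0, 0, 0], "claw": 0},
    {"dp": [0, 0, 0.006], "angular": [0, 0, 0], "claw": 0},
    {"dp": [0, 0, 0], "angular": [0, 0, 0], "claw": 0},
  ],
)

```text
time: 14.4
tcp_pos: [476.8, 354.5, 94.6]
eef_rot: [0.0, 0.835, 0.55, -0.0]
ft_force: [0.0, 0.8, -3.0]
width: 14.1
```

Emit:
drive_tool(
  rows=[
    {"dp": [0, 0, 0.002], "angular": [0, 0, 0], "claw": 0},
    {"dp": [0, 0, 0.002], "angular": [0, 0, 0], "claw": 0},
    {"dp": [0, 0, 0.002], "angular": [0, 0, 0], "claw": 0},
    {"dp": [0, 0, 0], "angular": [0, 0, 0], "claw": 0},
  ],
)

```text
time: 14.8
tcp_pos: [476.9, 354.5, 89.5]
eef_rot: [-0.0, 0.835, 0.55, -0.0]
ft_force: [0.5, 0.8, -2.7]
width: 14.0
```

Emit:
drive_tool(
  rows=[
    {"dp": [0, 0, 0.0015], "angular": [0, 0, 0], "claw": 0},
    {"dp": [0, 0, 0.0015], "angular": [0, 0, 0], "claw": 0},
    {"dp": [0, 0, 0], "angular": [0, 0, 0], "claw": 0},
  ],
)

```text
time: 15.1
tcp_pos: [477.1, 354.6, 86.5]
eef_rot: [0.0, 0.835, 0.55, 0.0]
ft_force: [-0.4, 0.6, -3.0]
width: 13.7
```

Emit:
drive_tool(
  rows=[
    {"dp": [0, 0, 0.001], "angular": [0, 0, 0], "claw": 0},
    {"dp": [0, 0, 0], "angular": [0, 0, 0], "claw": 0},
  ],
)

```text
time: 15.3
tcp_pos: [477.1, 354.7, 86.1]
eef_rot: [-0.0, 0.835, 0.55, 0.0]
ft_force: [-2.2, -0.3, 2.0]
width: 13.7
```

Emit:
drive_tool(
  rows=[
    {"dp": [0, 0, 0.0], "angular": [0, 0, 0], "claw": 0.2},
    {"dp": [0, 0, 0], "angular": [0, 0, 0], "claw": 0.3},
    {"dp": [0, 0, 0], "angular": [0, 0, 0], "claw": 0.5},
    {"dp": [0, 0, 0], "angular": [0, 0, 0], "claw": 0.5},
  ],
)

```text
time: 15.7
tcp_pos: [477.2, 354.6, 85.6]
eef_rot: [0.0, 0.835, 0.55, 0.0]
ft_force: [0.0, 1.0, -0.4]
width: 37.8
```

```bash
python3 - <<'E'
from h import *
s=r.sense(); print({k:np.round(s[k],3).tolist() for k in ['time','tcp_pos','eef_rot','ft_force','wrist_torque','width']})
for n in ['wrist','scene','side']:
    c=snap(n,n+'10.png')
    for t in ['drip_arm','bar_mid','cup_centre','collar_top']:
        print(n,t,[(round(float(d['conf']),2),w(c,d['xyz']).round(1).tolist(),px(c,w(c,d['xyz'])).round()) for d in r.tip_of(n,t)[:1]])
b=cv2.imread('pics/scene10.png')[140:220,210:290]; c=cv2.imread('pics/side10.png')[225:305,360:440]
cv2.imwrite('pics/crop10.png',np.hstack([cv2.resize(x,(400,400),interpolation=0) for x in (b,c)]))
E
```

```text
{'time': 15.7, 'tcp_pos': [477.161, 354.558, 85.633], 'eef_rot': [0.0, 0.835, 0.55, 0.0], 'ft_force': [0.034, 0.956, -0.355], 'wrist_torque': [0.033, 0.021, -0.009], 'width': 37.832}
wrist drip_arm [(0.77, [546.5, 328.2, 57.6], array([327., 354.]))]
wrist bar_mid [(0.72, [475.6, 351.5, 72.4], array([316., 254.]))]
wrist cup_centre [(0.58, [416.1, 378.2, 67.2], array([318., 124.]))]
wrist collar_top []
scene drip_arm [(0.54, [544.6, 322.7, 57.8], array([251., 193.]))]
scene bar_mid [(0.83, [475.4, 354.1, 75.3], array([231., 195.]))]
scene cup_centre [(0.6, [414.5, 375.4, 66.2], array([215., 203.]))]
scene collar_top [(0.88, [540.9, 324.0, 57.3], array([250., 193.]))]
side drip_arm [(0.77, [546.6, 325.8, 62.9], array([397., 285.]))]
side bar_mid [(0.67, [483.8, 351.0, 75.5], array([420., 277.]))]
side cup_centre [(0.64, [412.3, 375.8, 63.2], array([444., 272.]))]
side collar_top [(0.62, [541.0, 329.1, 63.2], array([399., 284.]))]
```

View pics/crop10.png

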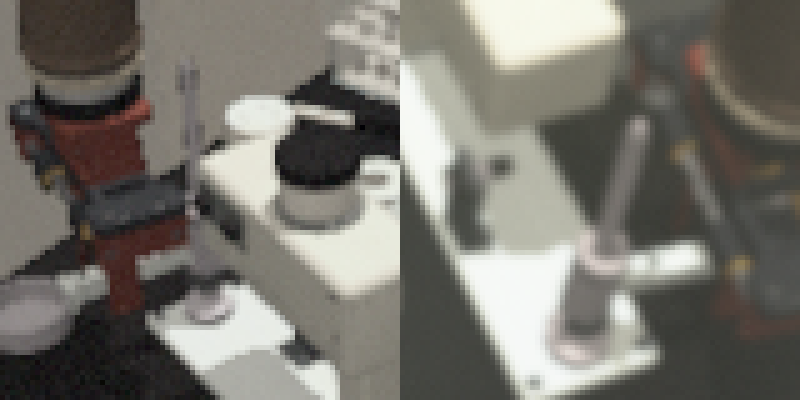

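View pics/wrist10.png

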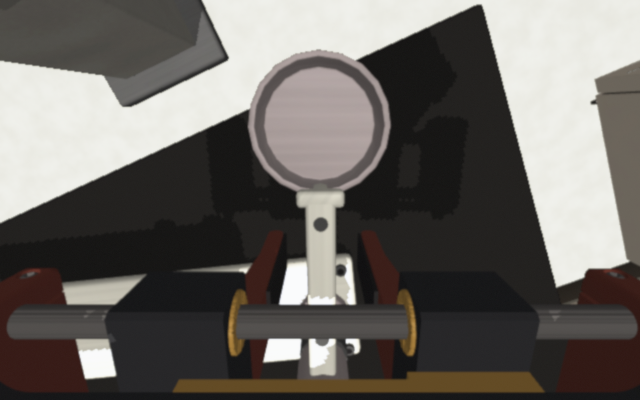

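Emit:
drive_tool(
  rows=[
    {"dp": [0, 0, -0.015], "angular": [0, 0, 0], "claw": 0.5},
    {"dp": [0, 0, -0.03], "angular": [0, 0, 0], "claw": 0.5},
    {"dp": [0, 0, -0.04], "angular": [0, 0, 0], "claw": 0.5},
    {"dp": [0, 0, -0.035], "angular": [0, 0, 0], "claw": 0.3},
    {"dp": [0.018, -0.026, 0], "angular": [0, 0, 0], "claw": 0},
    {"dp": [0.018, -0.026, 0], "angular": [0, 0, 0], "claw": 0},
    {"dp": [0.018, -0.026, 0], "angular": [0, 0, -0.14], "claw": 0},
    {"dp": [0, 0, 0], "angular": [-0.1, 0, 0], "claw": 0},
  ],
  squeeze=20,
)

```text
time: 17.25
tcp_pos: [426.2, 437.8, 206.8]
eef_rot: [0.039, 0.792, 0.609, 0.031]
ft_force: [0.8, -0.6, 0.2]
width: 7.3
```

Emit:
drive_tool(
  rows=[
    {"dp": [0, 0, 0], "angular": [-0.137, 0, 0], "claw": 0},
    {"dp": [0, 0, 0], "angular": [-0.137, 0, 0], "claw": 0},
    {"dp": [0, 0, 0], "angular": [-0.137, 0, 0], "claw": 0},
    {"dp": [0, 0, 0], "angular": [-0.137, 0, 0], "claw": 0},
    {"dp": [0, 0, 0], "angular": [-0.137, 0, 0], "claw": 0},
    {"dp": [0, 0, 0], "angular": [0, 0, 0], "claw": 0},
  ],
)

```text
time: 17.85
tcp_pos: [422.3, 438.0, 204.1]
eef_rot: [0.304, 0.731, 0.564, 0.233]
ft_force: [-0.5, 0.5, -1.3]
width: 0.5
```

```bash
python3 - <<'E'
from h import *
s=r.sense(); print({k:np.round(s[k],3).tolist() for k in ['time','joints','tcp_pos','eef_rot','ft_force','width']})
R=Ro.from_quat(s['eef_rot'],scalar_first=True).as_matrix(); print(R.round(3))
for n in ['scene','side','wrist']:
    c=snap(n,n+'11.png')
    for t in ['drip_arm','cup_centre','stand','stop_tip','nozzle_tip','white_jar']:
        print(n,t,[(round(float(d['conf']),2),w(c,d['xyz']).round(1).tolist(),px(c,w(c,d['xyz'])).round()) for d in r.tip_of(n,t)[:1]])
E
```

```text
{'time': 17.85, 'joints': [-1.705, 0.468, 0.533, 1.982, 0.779, 0.842, -0.473], 'tcp_pos': [422.311, 437.964, 204.118], 'eef_rot': [0.304, 0.731, 0.564, 0.233], 'ft_force': [-0.457, 0.537, -1.301], 'width': 0.482}
[[ 0.254  0.683  0.684]
 [ 0.967 -0.177 -0.182]
 [-0.003  0.708 -0.706]]
scene drip_arm [(0.66, [545.5, 325.6, 60.1], array([250., 192.]))]
scene cup_centre [(0.79, [416.1, 376.9, 66.5], array([215., 203.]))]
scene stand [(0.96, [508.8, 217.9, 1.5], array([267., 220.]))]
scene stop_tip [(0.73, [436.5, -227.4, 0.9], array([361., 289.]))]
scene nozzle_tip [(0.75, [504.6, 187.5, 112.2], array([271., 200.]))]
scene white_jar []
side drip_arm [(0.65, [546.9, 324.1, 63.3], array([396., 284.]))]
side cup_centre [(0.82, [412.6, 375.8, 64.9], array([444., 271.]))]
side stand [(0.85, [513.1, 212.4, 2.7], array([376., 261.]))]
side stop_tip [(0.93, [533.1, 243.4, 83.2], array([381., 258.]))]
side nozzle_tip [(0.93, [504.8, 191.0, 113.3], array([377., 234.]))]
side white_jar [(0.84, [683.9, 394.6, -1.5], array([374., 342.]))]
wrist drip_arm [(0.6, [548.6, 325.2, 58.8], array([254., 177.]))]
wrist cup_centre [(0.76, [418.1, 378.4, 65.6], array([242.,  76.]))]
wrist stand [(0.83, [515.6, 216.7, 4.9], array([160., 136.]))]
wrist stop_tip [(0.59, [525.8, 245.5, 79.4], array([173., 193.]))]
wrist nozzle_tip [(0.93, [503.9, 193.8, 110.8], array([107., 216.]))]
wrist white_jar [(0.58, [684.9, 391.3, 1.5], array([339., 186.]))]
```

View pics/scene11.png

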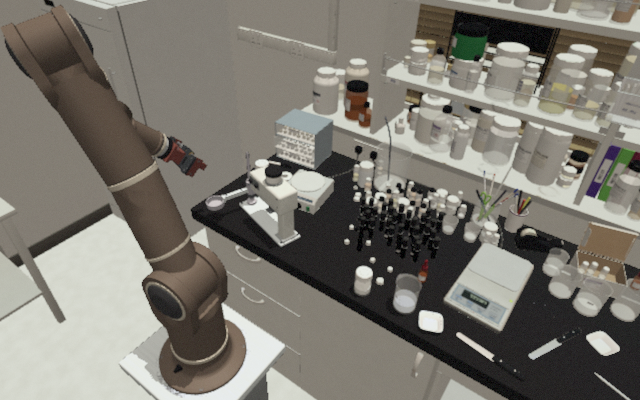

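View pics/side11.png

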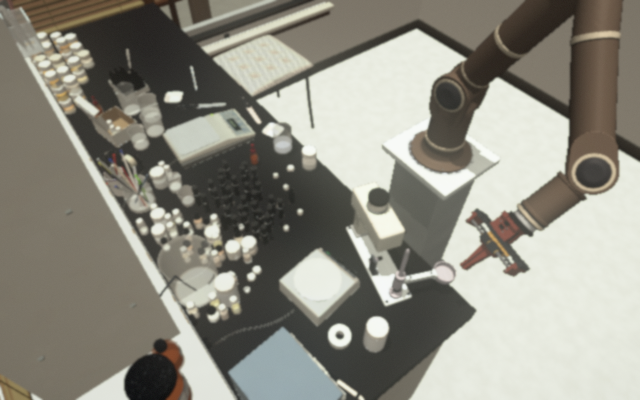

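Emit:
drive_tool(
  rows=[
    {"dp": [0, -0.0228, 0.0228], "angular": [0, 0, 0], "claw": 0},
    {"dp": [0, -0.0228, 0.0228], "angular": [0, 0, 0], "claw": 0},
    {"dp": [0, -0.0228, 0.0228], "angular": [0, 0, 0], "claw": 0},
    {"dp": [0, -0.0228, 0.0228], "angular": [0, 0, 0], "claw": 0},
    {"dp": [0, 0, 0], "angular": [0, 0, 0], "claw": 0},
    {"dp": [0, 0, 0], "angular": [0, 0, 0], "claw": 0},
  ],
)

```text
time: 19.5
tcp_pos: [427.0, 434.7, 77.1]
eef_rot: [0.305, 0.734, 0.561, 0.232]
ft_force: [0.6, 0.2, 0.3]
width: 0.2
```

```bash
cat > p.py <<'E'
from h import *
rod=np.array([546,325.6]); xs=np.array([.967,-.257]); ys=np.array([.257,.967])
s=r.sense(); print({k:np.round(s[k],3).tolist() for k in ['time','joints','tcp_pos','eef_rot','ft_force','width']})
R=Ro.from_quat(s['eef_rot'],scalar_first=True).as_matrix()
def tcp(a,off=45.5):
    a=np.radians(a); C=rod+140*np.array([np.cos(a),np.sin(a)]); mv=np.array([-np.sin(a),np.cos(a)])
    return C-mv*off-8.6*xs
prev=s['tcp_pos']
for a in [158.5,165,172,179,186,193,200,207,214,221,228,235,241,247,250,253]:
    t=np.array([*tcp(a),75.5]); print(a,t.round(1),'dp mm',(R.T@(t-prev)).round(1)); prev=t
E
python3 p.py; python3 - <<'E'
from h import *
snap('scene','scene12.png');snap('wrist','wrist12.png');snap('side','side12.png')
b=cv2.imread('pics/scene12.png')[140:220,180:260]; c=cv2.imread('pics/side12.png')[220:320,380:480]
cv2.imwrite('pics/crop12.png',np.hstack([cv2.resize(x,(400,400),interpolation=0) for x in (b,c)]))
E
```

```text
{'time': 19.5, 'joints': [-1.688, 0.71, 0.541, 2.036, 0.843, 0.612, -0.696], 'tcp_pos': [426.958, 434.694, 77.084], 'eef_rot': [0.305, 0.734, 0.561, 0.232], 'ft_force': [0.577, 0.236, 0.274], 'width': 0.235}
158.5 [424.1 421.5  75.5] dp mm [-13.5  -0.6   1.6]
165 [414.2 408.   75.5] dp mm [-15.6  -4.3  -4.2]
172 [405.4 392.4  75.5] dp mm [-17.4  -3.2  -3.1]
179 [398.5 375.7  75.5] dp mm [-17.8  -1.6  -1.6]
186 [393.7 358.4  75.5] dp mm [-18.   -0.1  -0. ]
193 [391.  340.7  75.5] dp mm [-17.9   1.5   1.5]
200 [390.6 322.7  75.5] dp mm [-17.5   3.    3. ]
207 [392.3 304.8  75.5] dp mm [-16.8   4.5   4.5]
214 [396.2 287.2  75.5] dp mm [-15.9   5.9   5.9]
221 [402.2 270.3  75.5] dp mm [-14.8   7.2   7.3]
228 [410.2 254.2  75.5] dp mm [-13.4   8.4   8.5]
235 [420.1 239.2  75.5] dp mm [-11.9   9.5   9.6]
241 [430.  227.4  75.5] dp mm [-8.8  8.9  9. ]
247 [441.1 216.7  75.5] dp mm [-7.4  9.5  9.6]
250 [447.  211.8  75.5] dp mm [-3.2  5.   5. ]
253 [453.2 207.2  75.5] dp mm [-2.8  5.1  5.1]
```

View pics/crop12.png

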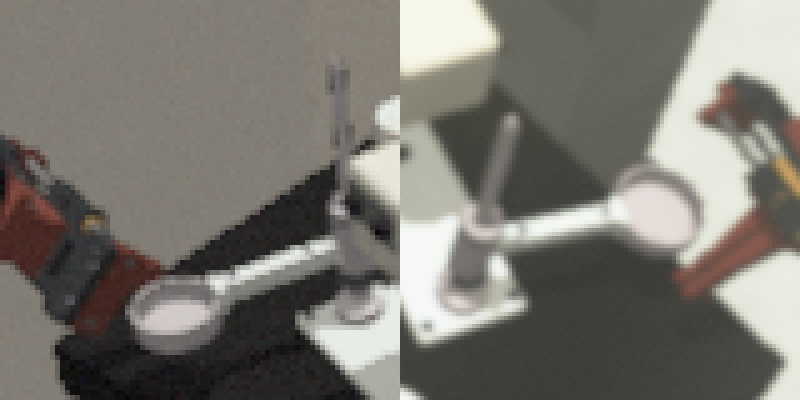

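View pics/wrist12.png

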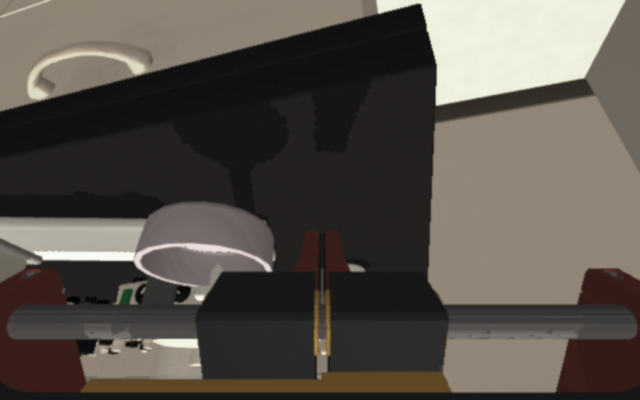

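Emit:
drive_tool(
  rows=[
    {"dp": [-0.007, 0, 0.0008], "angular": [0, 0, 0], "claw": 0},
    {"dp": [-0.0065, 0, 0.0008], "angular": [0, 0, 0], "claw": 0},
    {"dp": [-0.008, -0.002, -0.002], "angular": [0, 0, 0], "claw": 0},
    {"dp": [-0.008, -0.002, -0.002], "angular": [0, 0, 0], "claw": 0},
    {"dp": [-0.0085, -0.0016, -0.0016], "angular": [0, 0, 0], "claw": 0},
    {"dp": [-0.0085, -0.0016, -0.0016], "angular": [0, 0, 0], "claw": 0},
    {"dp": [0, 0, 0], "angular": [0, 0, 0], "claw": 0},
  ],
)

```text
time: 20.35
tcp_pos: [405.0, 391.2, 75.4]
eef_rot: [0.304, 0.734, 0.561, 0.232]
ft_force: [1.4, 0.5, -0.4]
width: 0.3
```

```bash
cat > q.py <<'E'
from h import *
import sys
k=sys.argv[1]
s=r.sense(); print({k:np.round(s[k],3).tolist() for k in ['time','joints','tcp_pos','eef_rot','ft_force','wrist_torque','width']})
for n in ['scene','side','wrist']:
    c=snap(n,n+k+'.png')
    for t in ['drip_arm','cup_centre']:
        for d in r.tip_of(n,t)[:1]:
            X=w(c,d['xyz']); print(n,t,round(float(d['conf']),2),X.round(1),'angle',np.degrees(np.arctan2(X[1]-325.6,X[0]-546)).round(1)%360)
b=cv2.imread('pics/scene%s.png'%k)[150:230,190:290]; c=cv2.imread('pics/side%s.png'%k)[210:310,360:460]
cv2.imwrite('pics/crop%s.png'%k,np.hstack([cv2.resize(x,(400,400 if x is c else 320),interpolation=0) if x is c else cv2.copyMakeBorder(cv2.resize(x,(400,320),interpolation=0),0,80,0,0,0) for x in (b,c)]))
E
python3 q.py 13
```

```text
{'time': 20.35, 'joints': [-1.751, 0.68, 0.585, 2.155, 0.901, 0.561, -0.788], 'tcp_pos': [404.972, 391.221, 75.389], 'eef_rot': [0.304, 0.734, 0.561, 0.232], 'ft_force': [1.413, 0.501, -0.352], 'wrist_torque': [0.2, 0.68, -0.006], 'width': 0.304}
scene drip_arm 0.88 [545.9 325.5  58. ] angle 199.9
scene cup_centre 0.74 [ 461.8 -356.1   -4.4] angle 263.0
side drip_arm 0.63 [543.8 325.8  64.1] angle 173.9
side cup_centre 0.98 [404.9 346.6  62.7] angle 171.5
wrist cup_centre 0.72 [409.7 349.3  64. ] angle 170.1
```

View pics/crop13.png

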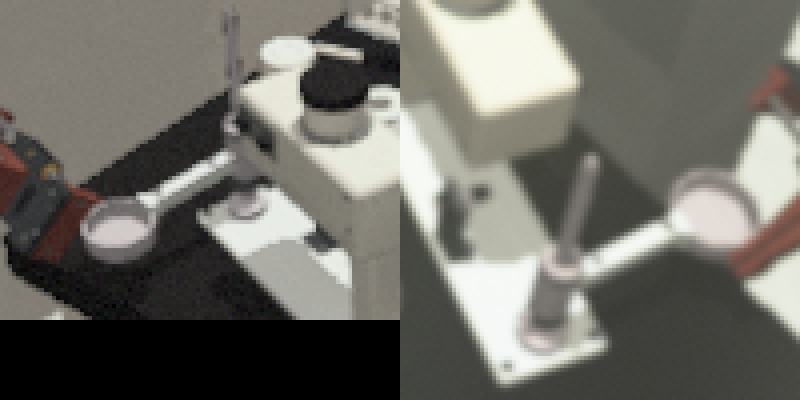

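Emit:
drive_tool(
  rows=[
    {"dp": [-0.009, -0.0008, -0.0008], "angular": [0, 0, 0], "claw": 0},
    {"dp": [-0.009, -0.0008, -0.0008], "angular": [0, 0, 0], "claw": 0},
    {"dp": [-0.009, 0, 0], "angular": [0, 0, 0], "claw": 0},
    {"dp": [-0.009, 0, 0], "angular": [0, 0, 0], "claw": 0},
    {"dp": [-0.009, 0.0008, 0.0008], "angular": [0, 0, 0], "claw": 0},
    {"dp": [-0.009, 0.0008, 0.0008], "angular": [0, 0, 0], "claw": 0},
    {"dp": [-0.0088, 0.0015, 0.0015], "angular": [0, 0, 0], "claw": 0},
    {"dp": [-0.0088, 0.0015, 0.0015], "angular": [0, 0, 0], "claw": 0},
  ],
)

```text
time: 21.6
tcp_pos: [391.0, 321.6, 75.6]
eef_rot: [0.304, 0.734, 0.561, 0.232]
ft_force: [0.9, 0.7, 0.5]
width: 0.5
```

Emit:
drive_tool(
  rows=[
    {"dp": [-0.0084, 0.0022, 0.0022], "angular": [0, 0, 0], "claw": 0},
    {"dp": [-0.0084, 0.0022, 0.0022], "angular": [0, 0, 0], "claw": 0},
    {"dp": [-0.008, 0.003, 0.003], "angular": [0, 0, 0], "claw": 0},
    {"dp": [-0.008, 0.003, 0.003], "angular": [0, 0, 0], "claw": 0},
    {"dp": [-0.0074, 0.0036, 0.0036], "angular": [0, 0, 0], "claw": 0},
    {"dp": [-0.0074, 0.0036, 0.0036], "angular": [0, 0, 0], "claw": 0},
    {"dp": [0, 0, 0], "angular": [0, 0, 0], "claw": 0},
  ],
)

```text
time: 22.3
tcp_pos: [402.7, 268.0, 75.6]
eef_rot: [0.305, 0.734, 0.561, 0.232]
ft_force: [0.1, -0.7, 1.5]
width: 0.3
```

```bash
python3 q.py 14; python3 p.py | tail -7
```

```text
{'time': 22.3, 'joints': [-1.849, 0.676, 0.806, 2.424, 1.241, 0.33, -1.095], 'tcp_pos': [402.668, 268.015, 75.622], 'eef_rot': [0.305, 0.734, 0.561, 0.232], 'ft_force': [0.066, -0.669, 1.515], 'wrist_torque': [0.171, 0.648, 0.071], 'width': 0.348}
scene drip_arm 0.76 [543.8 329.1  57. ] angle 123.0
scene cup_centre 0.7 [546.4 325.4  60.4] angle 329.9
side drip_arm 0.59 [545.3 325.   63. ] angle 224.2
side cup_centre 0.7 [440.8 229.4  67. ] angle 222.5
wrist drip_arm 0.86 [545.6 329.5  61.8] angle 96.1
wrist cup_centre 0.65 [441.9 230.6  65.4] angle 222.4
221 [402.2 270.3  75.5] dp mm [-14.8   7.2   7.2]
228 [410.2 254.2  75.5] dp mm [-13.4   8.5   8.4]
235 [420.1 239.2  75.5] dp mm [-11.9   9.6   9.5]
241 [430.  227.4  75.5] dp mm [-8.8  9.   8.9]
247 [441.1 216.7  75.5] dp mm [-7.4  9.6  9.5]
250 [447.  211.8  75.5] dp mm [-3.2  5.   5. ]
253 [453.2 207.2  75.5] dp mm [-2.8  5.1  5.1]
```

View pics/crop14.png

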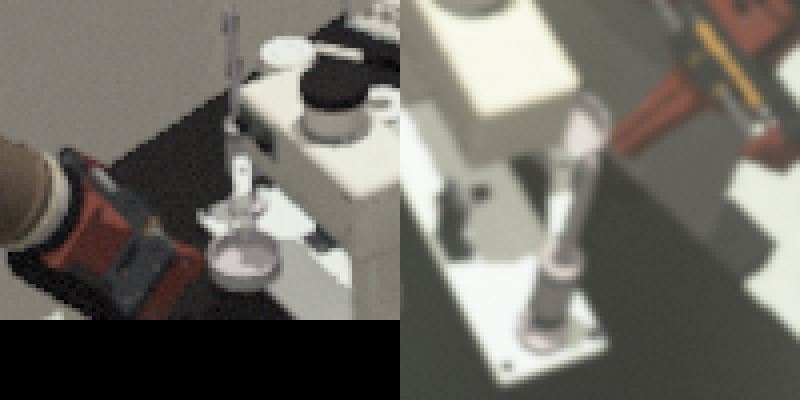

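View pics/wrist14.png

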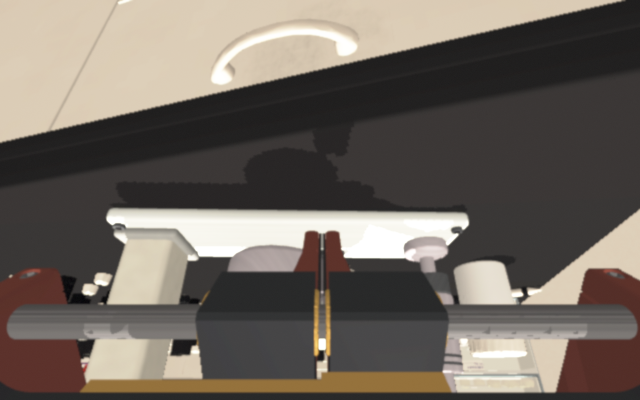

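Emit:
drive_tool(
  rows=[
    {"dp": [-0.0066, 0.0042, 0.0042], "angular": [0, 0, 0], "claw": 0},
    {"dp": [-0.0066, 0.0042, 0.0042], "angular": [0, 0, 0], "claw": 0},
    {"dp": [-0.006, 0.0048, 0.0048], "angular": [0, 0, 0], "claw": 0},
    {"dp": [-0.006, 0.0048, 0.0048], "angular": [0, 0, 0], "claw": 0},
    {"dp": [0, 0, 0], "angular": [0, 0, 0], "claw": 0},
  ],
)

```text
time: 23.25
tcp_pos: [420.8, 237.8, 75.7]
eef_rot: [0.304, 0.734, 0.561, 0.232]
ft_force: [-0.7, -0.6, -0.2]
width: 0.1
```

```bash
python3 q.py 15
```

```text
{'time': 23.25, 'joints': [-1.831, 0.714, 0.893, 2.466, 1.509, 0.235, -1.306], 'tcp_pos': [420.751, 237.775, 75.652], 'eef_rot': [0.304, 0.734, 0.561, 0.232], 'ft_force': [-0.697, -0.58, -0.225], 'wrist_torque': [0.21, 0.697, 0.043], 'width': 0.086}
scene drip_arm 0.81 [543.  325.9  60.4] angle 174.1
scene cup_centre 0.71 [471.  207.8  67.8] angle 237.5
side drip_arm 0.7 [505.5 194.8 112.1] angle 252.8
side cup_centre 0.82 [465.  207.   66.9] angle 235.6
wrist drip_arm 0.7 [546.2 329.6  60.6] angle 86.7
wrist cup_centre 0.73 [471.4 208.   67.6] angle 237.6
```

View pics/crop15.png

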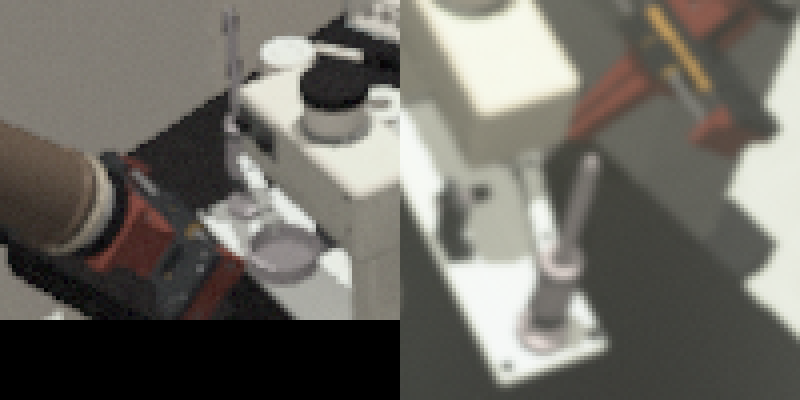

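Emit:
drive_tool(
  rows=[
    {"dp": [0, 0, 0], "angular": [0.07, 0, 0], "claw": 0},
    {"dp": [0, 0, 0], "angular": [0.07, 0, 0], "claw": 0},
    {"dp": [-0.0044, 0.0052, 0.0039], "angular": [0, 0, 0], "claw": 0},
    {"dp": [-0.0044, 0.0052, 0.0039], "angular": [0, 0, 0], "claw": 0},
    {"dp": [0, 0, 0], "angular": [0, 0, 0], "claw": 0},
  ],
)

```text
time: 24.2
tcp_pos: [431.1, 225.8, 75.7]
eef_rot: [0.257, 0.753, 0.574, 0.195]
ft_force: [-0.7, 0.2, 0.4]
width: 0.6
```

```bash
python3 q.py 16; python3 p.py|tail -4; python3 -c "
from h import *
print(Ro.from_quat(r.sense()['eef_rot'],scalar_first=True).as_matrix().round(3))"
```

```text
{'time': 24.2, 'joints': [-1.685, 0.588, 0.857, 2.438, 1.27, 0.193, -0.912], 'tcp_pos': [431.102, 225.762, 75.708], 'eef_rot': [0.257, 0.753, 0.574, 0.195], 'ft_force': [-0.681, 0.205, 0.396], 'wrist_torque': [0.191, 0.542, 0.058], 'width': 0.644}
scene drip_arm 0.93 [543.3 325.3  56.1] angle 186.4
scene cup_centre 0.71 [481.3 200.5  67.5] angle 242.7
side drip_arm 0.88 [544.4 324.8  62.6] angle 207.9
side cup_centre 0.79 [479.1 201.5  65.7] angle 241.7
wrist drip_arm 0.59 [545.5 330.   60.4] angle 96.0
241 [430.  227.4  75.5] dp mm [-8.8 10.   7.7]
247 [441.1 216.7  75.5] dp mm [-7.4 10.7  8.3]
250 [447.  211.8  75.5] dp mm [-3.2  5.6  4.3]
253 [453.2 207.2  75.5] dp mm [-2.8  5.7  4.4]
[[ 0.263  0.764  0.589]
 [ 0.965 -0.207 -0.162]
 [-0.001  0.611 -0.792]]
```

View pics/scene16.png

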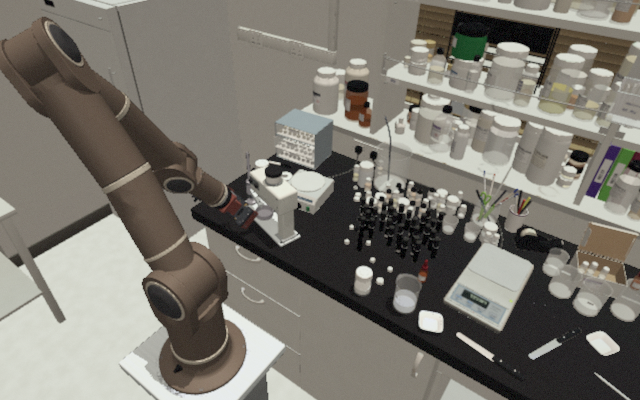

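View pics/wrist16.png

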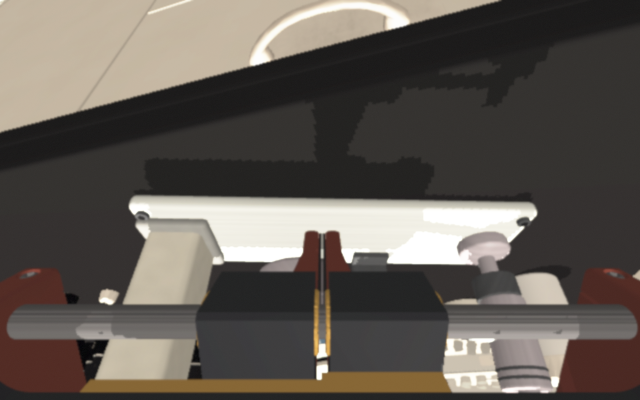

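Emit:
drive_tool(
  rows=[
    {"dp": [-0.0035, 0.0048, 0.0037], "angular": [0, 0, 0], "claw": 0},
    {"dp": [-0.0035, 0.0048, 0.0037], "angular": [0, 0, 0], "claw": 0},
    {"dp": [0, 0, 0], "angular": [0, 0, 0], "claw": 0},
  ],
)

```text
time: 24.95
tcp_pos: [440.8, 216.2, 75.6]
eef_rot: [0.257, 0.752, 0.574, 0.195]
ft_force: [-0.9, 0.9, 0.9]
width: 0.6
```

```bash
python3 q.py 17;  python3 -c "
from h import *
print(Ro.from_quat(r.sense()['eef_rot'],scalar_first=True).as_matrix().round(3))"
```

```text
{'time': 24.95, 'joints': [-1.659, 0.596, 0.873, 2.441, 1.374, 0.167, -0.985], 'tcp_pos': [440.837, 216.2, 75.577], 'eef_rot': [0.257, 0.752, 0.574, 0.195], 'ft_force': [-0.911, 0.88, 0.867], 'wrist_torque': [0.201, 0.587, 0.019], 'width': 0.575}
scene drip_arm 0.55 [544.6 327.5  56.1] angle 126.7
scene cup_centre 0.65 [491.7 196.9  68.4] angle 247.1
side drip_arm 0.82 [541.  327.7  64.1] angle 156.9
side cup_centre 0.94 [487.7 195.6  65. ] angle 245.9
wrist drip_arm 0.9 [545.4 326.8  60.6] angle 114.3
[[ 0.263  0.764  0.589]
 [ 0.965 -0.208 -0.162]
 [-0.001  0.611 -0.792]]
```

View pics/crop17.png

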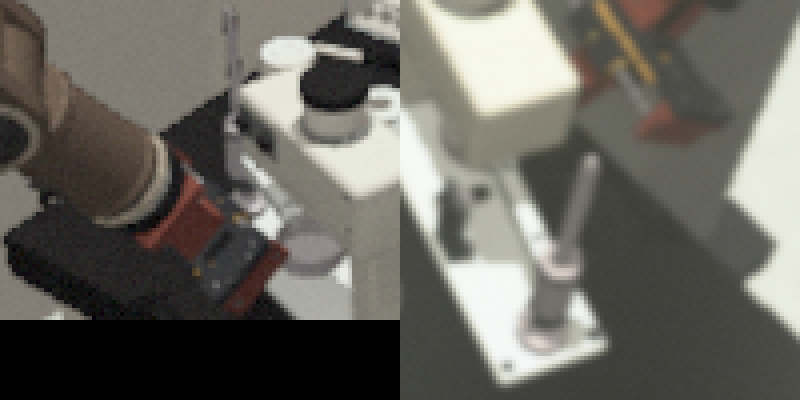

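Emit:
drive_tool(
  rows=[
    {"dp": [-0.0016, 0.0028, 0.0022], "angular": [0, 0, 0], "claw": 0},
    {"dp": [-0.0016, 0.0028, 0.0022], "angular": [0, 0, 0], "claw": 0},
    {"dp": [0, 0, 0], "angular": [0, 0, 0], "claw": 0},
  ],
)

```text
time: 25.7
tcp_pos: [446.8, 211.6, 75.5]
eef_rot: [0.257, 0.752, 0.574, 0.195]
ft_force: [-0.4, -0.5, -0.2]
width: 0.6
```

```bash
python3 q.py 18;  python3 -c "
from h import *
s=r.sense();R=Ro.from_quat(s['eef_rot'],scalar_first=True).as_matrix()
xs=np.array([np.cos(np.radians(-17)),np.sin(np.radians(-17)),0]);ys=np.array([-xs[1],xs[0],0])
O=np.array([546,325.6,0])-115*ys
for p in [(89,37.5,-58),(-89,37.5,-58),(89,37.5,-100),(-89,37.5,-100),(89,-37.5,-58),(0,10,22),(0,0,22)]:
  X=s['tcp_pos']+R@np.array(p); print(p,'stand xyz',np.round([(X-O)@xs,(X-O)@ys,X[2]],1))
"
```

```text
{'time': 25.7, 'joints': [-1.636, 0.595, 0.871, 2.44, 1.44, 0.161, -1.033], 'tcp_pos': [446.781, 211.555, 75.495], 'eef_rot': [0.257, 0.752, 0.574, 0.195], 'ft_force': [-0.433, -0.45, -0.197], 'wrist_torque': [0.178, 0.573, 0.006], 'width': 0.635}
scene drip_arm 0.82 [545.  327.2  57.5] angle 121.8
scene cup_centre 0.64 [499.7 190.   67.9] angle 251.1
side drip_arm 0.59 [544.9 327.7  63. ] angle 116.4
side cup_centre 0.69 [493.  192.7  67.2] angle 248.3
wrist drip_arm 0.95 [545.4 328.3  57.7] angle 103.2
(89, 37.5, -58) stand xyz [-70.3  65.9 144.1]
(-89, 37.5, -58) stand xyz [ -64.9 -112.   144.3]
(89, 37.5, -100) stand xyz [-96.   65.2 177.4]
(-89, 37.5, -100) stand xyz [ -90.6 -112.7  177.6]
(89, -37.5, -58) stand xyz [-129.7   64.1   98.3]
(0, 10, 22) stand xyz [-40.6 -22.3  64.1]
(0, 0, 22) stand xyz [-48.5 -22.5  58. ]
```

View pics/crop18.png

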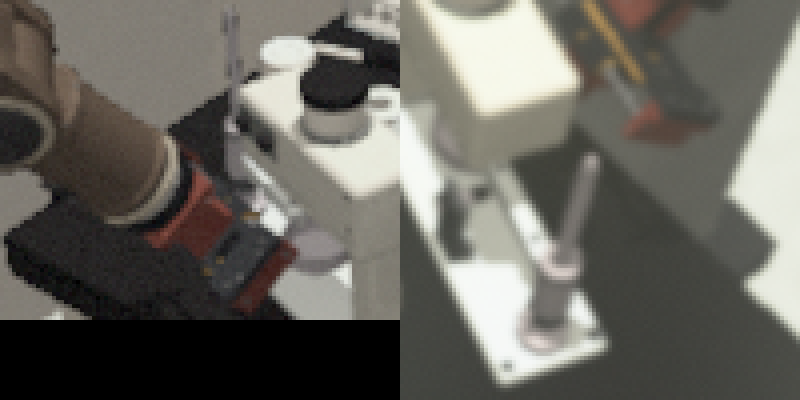

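Emit:
drive_tool(
  rows=[
    {"dp": [-0.0006, 0.0018, 0.0014], "angular": [0, 0, 0], "claw": 0},
    {"dp": [-0.0006, 0.0018, 0.0014], "angular": [0, 0, 0], "claw": 0},
    {"dp": [0, 0, 0], "angular": [0, 0, 0], "claw": 0},
  ],
)

```text
time: 26.45
tcp_pos: [450.9, 209.1, 75.5]
eef_rot: [0.257, 0.752, 0.574, 0.195]
ft_force: [0.2, 0.5, -0.1]
width: 0.7
```

Emit:
drive_tool(
  rows=[
    {"dp": [-0.0004, 0.0012, 0.0009], "angular": [0, 0, 0], "claw": 0},
    {"dp": [0, 0, 0], "angular": [0, 0, 0], "claw": 0},
  ],
)

```text
time: 26.65
tcp_pos: [452.1, 208.4, 75.4]
eef_rot: [0.257, 0.752, 0.574, 0.195]
ft_force: [0.2, 0.4, -0.4]
width: 0.7
```

Emit:
drive_tool(
  rows=[
    {"dp": [-0.0004, 0.0012, 0.0009], "angular": [0, 0, 0], "claw": 0},
    {"dp": [0, 0, 0], "angular": [0, 0, 0], "claw": 0},
  ],
)

```text
time: 26.85
tcp_pos: [453.4, 207.7, 75.5]
eef_rot: [0.257, 0.752, 0.574, 0.195]
ft_force: [0.2, 0.9, 0.9]
width: 0.4
```

```bash
python3 q.py 19
```

```text
{'time': 26.85, 'joints': [-1.61, 0.593, 0.864, 2.436, 1.494, 0.159, -1.069], 'tcp_pos': [453.423, 207.652, 75.451], 'eef_rot': [0.257, 0.752, 0.574, 0.195], 'ft_force': [0.203, 0.884, 0.926], 'wrist_torque': [0.175, 0.58, -0.007], 'width': 0.436}
scene drip_arm 0.52 [542.1 326.7  57.9] angle 164.2
scene cup_centre 0.56 [503.5 190.7  66.9] angle 252.5
side drip_arm 0.88 [542.1 325.2  64.3] angle 186.3
side cup_centre 0.83 [502.5 188.4  63.8] angle 252.4
wrist drip_arm 0.62 [544.5 329.1  57.9] angle 113.9
```

View pics/crop19.png

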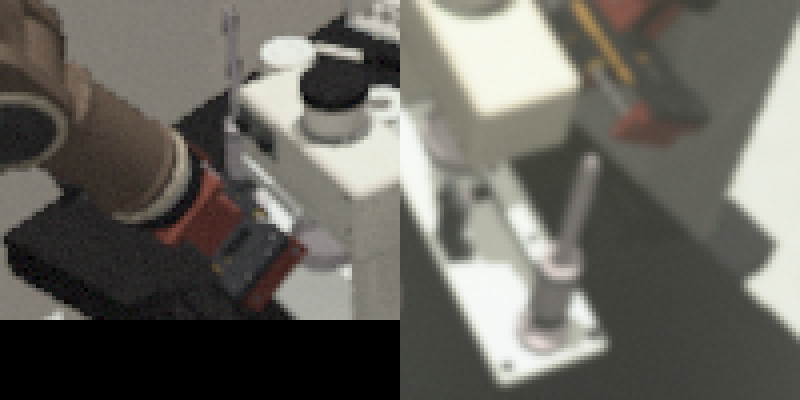

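Emit:
drive_tool(
  rows=[
    {"dp": [-0.0003, 0.0009, 0.0007], "angular": [0, 0, 0], "claw": 0},
    {"dp": [0, 0, 0], "angular": [0, 0, 0], "claw": 0},
  ],
)

```text
time: 27.5
tcp_pos: [454.5, 207.1, 75.5]
eef_rot: [0.257, 0.752, 0.574, 0.195]
ft_force: [0.3, -0.5, 1.0]
width: 0.5
```

Emit:
drive_tool(
  rows=[
    {"dp": [-0.0003, 0.0009, 0.0007], "angular": [0, 0, 0], "claw": 0},
    {"dp": [0, 0, 0], "angular": [0, 0, 0], "claw": 0},
  ],
)

```text
time: 27.7
tcp_pos: [455.5, 206.5, 75.4]
eef_rot: [0.257, 0.752, 0.574, 0.195]
ft_force: [-0.3, 0.3, 0.5]
width: 0.4
```

Emit:
drive_tool(
  rows=[
    {"dp": [-0.0003, 0.0009, 0.0007], "angular": [0, 0, 0], "claw": 0},
    {"dp": [0, 0, 0], "angular": [0, 0, 0], "claw": 0},
  ],
)

```text
time: 27.9
tcp_pos: [456.1, 206.2, 75.2]
eef_rot: [0.256, 0.752, 0.575, 0.195]
ft_force: [-2.2, 0.3, 0.2]
width: 0.8
```

Emit:
drive_tool(
  rows=[
    {"dp": [-0.0002, 0.0005, 0.0004], "angular": [0, 0, 0], "claw": 0},
    {"dp": [0, 0, 0], "angular": [0, 0, 0], "claw": 0},
  ],
)

```text
time: 28.1
tcp_pos: [456.4, 206.0, 75.0]
eef_rot: [0.256, 0.752, 0.575, 0.195]
ft_force: [-4.8, 2.3, -0.1]
width: 0.2
```

Emit:
drive_tool(
  rows=[
    {"dp": [-0.0002, 0.0005, 0.0004], "angular": [0, 0, 0], "claw": 0},
    {"dp": [0, 0, 0], "angular": [0, 0, 0], "claw": 0},
  ],
)

```text
time: 28.3
tcp_pos: [456.7, 205.9, 74.9]
eef_rot: [0.256, 0.752, 0.575, 0.195]
ft_force: [-7.5, 1.8, 0.7]
width: 0.5
```

```bash
python3 q.py 20
```

```text
{'time': 28.3, 'joints': [-1.593, 0.592, 0.858, 2.434, 1.528, 0.157, -1.092], 'tcp_pos': [456.703, 205.923, 74.866], 'eef_rot': [0.256, 0.752, 0.575, 0.195], 'ft_force': [-7.482, 1.821, 0.652], 'wrist_torque': [0.575, 1.707, 0.06], 'width': 0.493}
scene drip_arm 0.52 [545.  326.4  57.6] angle 143.1
scene cup_centre 0.67 [510.4 192.1  67.9] angle 255.1
side drip_arm 0.94 [545.7 322.1  67.4] angle 265.6
side cup_centre 0.93 [507.5 189.8  68.3] angle 254.2
wrist drip_arm 0.98 [545.1 330.   61.2] angle 101.7
```

View pics/crop20.png

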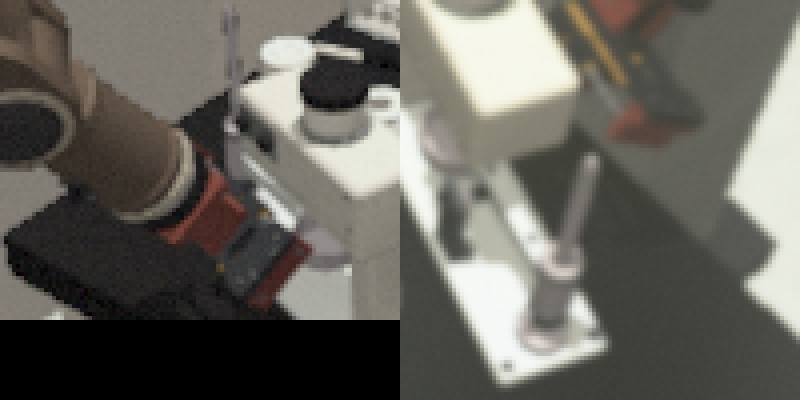

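Emit:
drive_tool(
  rows=[
    {"dp": [0, -0.002, -0.0016], "angular": [0, 0, 0], "claw": 0},
    {"dp": [0, -0.006, -0.005], "angular": [0, 0, 0], "claw": 0},
    {"dp": [0, -0.015, -0.012], "angular": [0, 0, 0], "claw": 0},
    {"dp": [0, -0.016, -0.02], "angular": [0, 0, 0], "claw": 0},
    {"dp": [0, -0.01, -0.03], "angular": [0, 0, 0], "claw": 0},
    {"dp": [0, 0, -0.03], "angular": [0, 0, 0], "claw": 0},
    {"dp": [0, 0, 0], "angular": [0, 0, 0], "claw": 0},
  ],
)

```text
time: 29.45
tcp_pos: [361.1, 232.7, 125.0]
eef_rot: [0.255, 0.753, 0.574, 0.196]
ft_force: [1.2, 0.7, -0.2]
width: 0.6
```

```bash
python3 q.py 21; python3 - <<'E'
from h import *
for n in ['scene','side','wrist']:
    c=r.camera(n)
    for t in ['beaker','white_jar','powder_jar','stop_tip','nozzle_tip']:
        print(n,t,[(round(float(d['conf']),2),w(c,d['xyz']).round(1).tolist()) for d in r.tip_of(n,t)[:1]])
E
```

```text
{'time': 29.45, 'joints': [-1.834, 0.313, 0.751, 2.486, 1.015, 0.513, -0.74], 'tcp_pos': [361.064, 232.674, 125.002], 'eef_rot': [0.255, 0.753, 0.574, 0.196], 'ft_force': [1.225, 0.739, -0.186], 'wrist_torque': [0.2, 0.514, 0.117], 'width': 0.598}
scene drip_arm 0.8 [546.6 325.5  59.4] angle 352.1
scene cup_centre 0.84 [505.6 192.5  67.5] angle 253.1
side drip_arm 0.86 [545.8 326.9  63.2] angle 96.7
side cup_centre 0.72 [499.5 192.1  65. ] angle 250.8
wrist drip_arm 0.89 [545.5 330.9  58. ] angle 95.1
scene beaker [(0.66, [461.9, -355.9, -2.6])]
scene white_jar []
scene powder_jar [(0.55, [440.7, -226.9, 1.5])]
scene stop_tip [(0.72, [525.7, 235.8, 80.5])]
scene nozzle_tip [(0.62, [506.1, 187.5, 111.9])]
side beaker [(0.89, [466.8, -351.3, -0.1])]
side white_jar [(0.79, [683.0, 396.1, 1.4])]
side powder_jar [(0.61, [440.7, -231.2, 0.2])]
side stop_tip [(0.8, [532.7, 243.0, 81.0])]
side nozzle_tip [(0.91, [506.4, 191.4, 109.5])]
wrist beaker []
wrist white_jar [(0.76, [684.9, 390.4, 3.1])]
wrist powder_jar []
wrist stop_tip []
wrist nozzle_tip []
```

View pics/crop21.png

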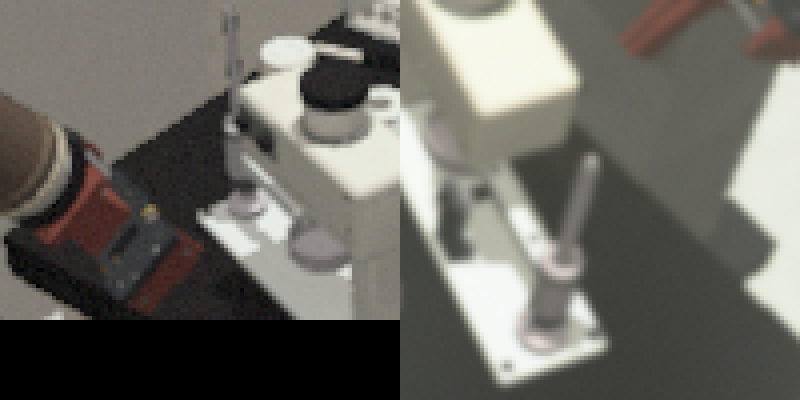

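View pics/wrist21.png

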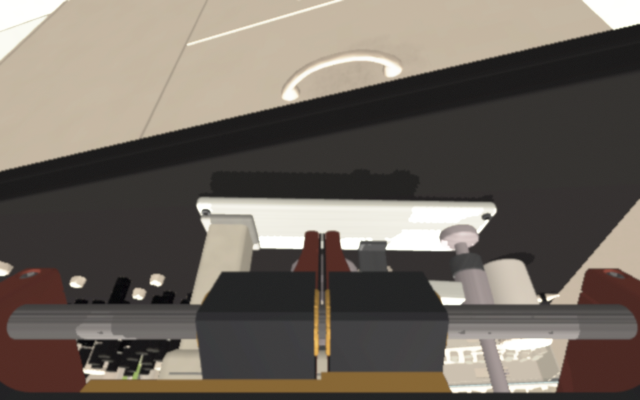

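```bash
python3 - <<'E'
import cv2,numpy as np
ims=[cv2.imread(f'pics/side{k}.png')[230:275,360:400] for k in (19,20,21)]
cv2.imwrite('pics/cmp.png',np.hstack([cv2.resize(x,None,fx=6.5,fy=9,interpolation=0) for x in ims]))
f=[cv2.cvtColor(x,cv2.COLOR_BGR2GRAY).astype(np.float32) for x in ims]
for i,j in ((0,1),(1,2),(0,2)):
    d=np.abs(f[i]-f[j]); print(d.mean(),d[:,:].max(), cv2.phaseCorrelate(f[i][5:40,18:36],f[j][5:40,18:36]))
E
```

```text
2.105 49.0 ((-0.17516333110681792, 0.04534798383470928), 1.0025702118873596)
2.9166667 64.0 ((0.1542518467792373, -0.04532002698122639), 0.8799075484275818)
1.585 29.0 ((0.05053825686637836, 0.10989715635365371), 0.9195525270921213)
```

View pics/cmp.png

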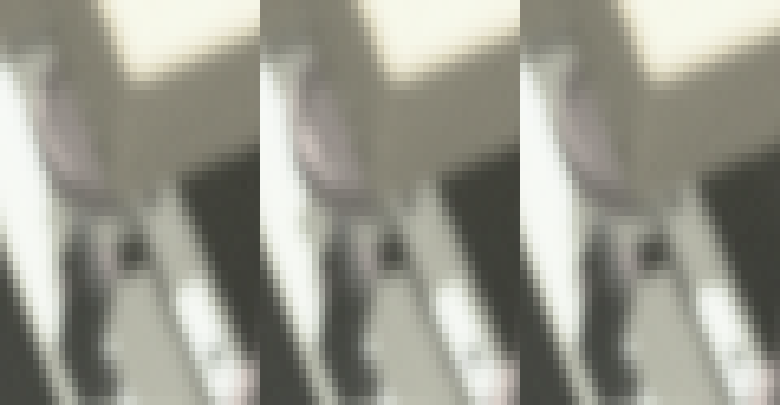

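```bash
python3 - <<'E'
from h import *
s=r.sense();R=Ro.from_quat(s['eef_rot'],scalar_first=True).as_matrix();print(R.round(3))
a=np.array([420,215.5,90.]);b=np.array([448,209.5,80.])
print(R.T@(a-s['tcp_pos']),R.T@(b-a))
E
```

```text
[[ 0.263  0.764  0.589]
 [ 0.965 -0.208 -0.162]
 [-0.001  0.611 -0.792]]
[-0.069031   27.1502514  63.29953494] [ 1.59667011 16.53003566 25.38126407]
```

Emit:
drive_tool(
  rows=[
    {"dp": [0, 0.009, 0.021], "angular": [0, 0, 0], "claw": 0},
    {"dp": [0, 0.009, 0.021], "angular": [0, 0, 0], "claw": 0},
    {"dp": [0, 0.009, 0.021], "angular": [0, 0, 0], "claw": 0},
    {"dp": [0.0008, 0.008, 0.0125], "angular": [0, 0, 0], "claw": 0},
    {"dp": [0.0008, 0.0085, 0.0125], "angular": [0, 0, 0], "claw": 0},
    {"dp": [0, 0, 0], "angular": [0, 0, 0], "claw": 0},
    {"dp": [0, 0, 0], "angular": [0, 0, 0], "claw": 0},
  ],
)

```text
time: 31.5
tcp_pos: [447.4, 209.3, 80.4]
eef_rot: [0.257, 0.752, 0.574, 0.195]
ft_force: [-0.0, -0.0, 0.7]
width: 0.4
```

Emit:
drive_tool(
  rows=[
    {"dp": [-0.0002, 0.0016, 0.0012], "angular": [0, 0, 0], "claw": 0},
    {"dp": [-0.0002, 0.0012, 0.0009], "angular": [0, 0, 0], "claw": 0},
    {"dp": [0, 0, 0], "angular": [0, 0, 0], "claw": 0},
  ],
)

```text
time: 31.8
tcp_pos: [450.6, 208.7, 80.6]
eef_rot: [0.256, 0.752, 0.575, 0.196]
ft_force: [-0.1, 0.0, 0.3]
width: 0.3
```

```bash
python3 q.py 22
```

```text
{'time': 31.8, 'joints': [-1.622, 0.573, 0.867, 2.437, 1.41, 0.173, -0.982], 'tcp_pos': [450.594, 208.748, 80.644], 'eef_rot': [0.256, 0.752, 0.575, 0.196], 'ft_force': [-0.121, 0.045, 0.33], 'wrist_torque': [0.206, 0.549, 0.026], 'width': 0.287}
scene drip_arm 0.77 [545.  325.   59.8] angle 211.8
scene cup_centre 0.53 [503.9 191.5  66.9] angle 252.6
side drip_arm 0.9 [545.3 329.1  64.3] angle 100.9
side cup_centre 0.92 [502.7 188.2  67.1] angle 252.5
wrist drip_arm 0.56 [545.  325.9  58.8] angle 163.9
```

View pics/crop22.png

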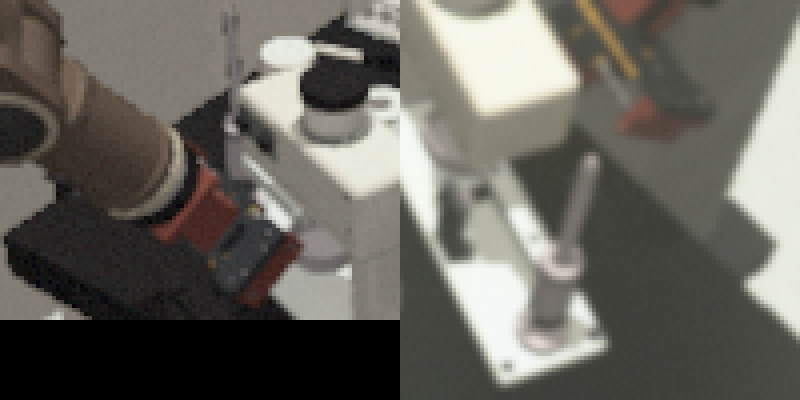

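Emit:
drive_tool(
  rows=[
    {"dp": [-0.0002, 0.0008, 0.0006], "angular": [0, 0, 0], "claw": 0},
    {"dp": [-0.0002, 0.0008, 0.0006], "angular": [0, 0, 0], "claw": 0},
    {"dp": [0, 0, 0], "angular": [0, 0, 0], "claw": 0},
  ],
)

```text
time: 32.55
tcp_pos: [452.7, 207.4, 80.5]
eef_rot: [0.257, 0.752, 0.574, 0.195]
ft_force: [-0.2, 0.5, 0.3]
width: 0.3
```

Emit:
drive_tool(
  rows=[
    {"dp": [-0.0002, 0.0008, 0.0006], "angular": [0, 0, 0], "claw": 0},
    {"dp": [-0.0002, 0.0008, 0.0006], "angular": [0, 0, 0], "claw": 0},
    {"dp": [0, 0, 0], "angular": [0, 0, 0], "claw": 0},
  ],
)

```text
time: 32.85
tcp_pos: [454.5, 206.5, 80.5]
eef_rot: [0.257, 0.752, 0.574, 0.195]
ft_force: [-0.4, 0.0, 0.6]
width: 0.3
```

Emit:
drive_tool(
  rows=[
    {"dp": [-0.0002, 0.0008, 0.0006], "angular": [0, 0, 0], "claw": 0},
    {"dp": [0, 0, 0], "angular": [0, 0, 0], "claw": 0},
  ],
)

```text
time: 33.05
tcp_pos: [455.4, 206.0, 80.6]
eef_rot: [0.257, 0.752, 0.574, 0.195]
ft_force: [-0.0, -1.0, -0.6]
width: 0.3
```

Emit:
drive_tool(
  rows=[
    {"dp": [-0.0001, 0.0005, 0.0004], "angular": [0, 0, 0], "claw": 0},
    {"dp": [0, 0, 0], "angular": [0, 0, 0], "claw": 0},
  ],
)

```text
time: 33.25
tcp_pos: [455.8, 205.9, 80.4]
eef_rot: [0.257, 0.752, 0.575, 0.195]
ft_force: [-1.4, 0.1, 0.4]
width: 0.5
```

Emit:
drive_tool(
  rows=[
    {"dp": [-0.0001, 0.0005, 0.0004], "angular": [0, 0, 0], "claw": 0},
    {"dp": [0, 0, 0], "angular": [0, 0, 0], "claw": 0},
  ],
)

```text
time: 33.45
tcp_pos: [456.1, 205.8, 80.3]
eef_rot: [0.256, 0.752, 0.575, 0.195]
ft_force: [-3.6, 1.4, 2.3]
width: 0.3
```

Emit:
drive_tool(
  rows=[
    {"dp": [-0.0001, 0.0005, 0.0004], "angular": [0, 0, 0], "claw": 0},
    {"dp": [0, 0, 0], "angular": [0, 0, 0], "claw": 0},
  ],
)

```text
time: 33.65
tcp_pos: [456.4, 205.7, 80.0]
eef_rot: [0.256, 0.752, 0.575, 0.195]
ft_force: [-7.6, 1.1, 3.4]
width: 0.8
```

```bash
python3 -c "
from h import *
for i in range(3):
  snap('side','side23.png'); s=r.sense(); print(s['tcp_pos'].round(2) if hasattr(s['tcp_pos'],'round') else s['tcp_pos'],np.round(s['ft_force'],2),np.round(s['wrist_torque'],2))"
```

```text
[456.36 205.69  80.06] [-7.08  1.98  2.36] [ 0.31  1.4  -0.03]
[456.37 205.76  80.07] [-7.64  0.83  3.09] [ 0.4   1.42 -0.01]
[456.36 205.71  80.07] [-7.59  1.47  2.92] [ 0.38  1.36 -0.05]
```

Emit:
drive_tool(
  rows=[
    {"dp": [0.0, -0.0004, -0.0003], "angular": [0, 0, 0], "claw": 0},
    {"dp": [0.0, -0.0004, -0.0003], "angular": [0, 0, 0], "claw": 0},
    {"dp": [0, -0.0002, -0.0002], "angular": [0, 0, 0], "claw": 0},
    {"dp": [0, 0, 0], "angular": [0, 0, 0], "claw": 0},
  ],
)

```text
time: 34.2
tcp_pos: [455.9, 205.8, 80.5]
eef_rot: [0.257, 0.752, 0.575, 0.196]
ft_force: [-1.3, 1.2, -1.1]
width: 0.6
```

```bash
python3 -c "
from h import *
snap('side','side24.png'); s=r.sense(); print(np.round(s['tcp_pos'],2),np.round(s['ft_force'],2))"
```

```text
[455.9  205.77  80.52] [-2.65  1.6  -1.4 ]
```

Emit:
drive_tool(
  rows=[
    {"dp": [0.0, -0.0003, -0.0002], "angular": [0, 0, 0], "claw": 0},
    {"dp": [0.0, -0.0003, -0.0002], "angular": [0, 0, 0], "claw": 0},
    {"dp": [0, -0.0003, -0.0002], "angular": [0, 0, 0], "claw": 0},
    {"dp": [0, -0.0003, -0.0002], "angular": [0, 0, 0], "claw": 0},
    {"dp": [0, -0.0003, -0.0002], "angular": [0, 0, 0], "claw": 0},
    {"dp": [0, -0.0005, -0.0004], "angular": [0, 0, 0], "claw": 0},
    {"dp": [0, -0.0005, -0.0004], "angular": [0, 0, 0], "claw": 0},
    {"dp": [0, 0, 0], "angular": [0, 0, 0], "claw": 0},
  ],
)

```text
time: 35.05
tcp_pos: [452.8, 206.5, 80.4]
eef_rot: [0.257, 0.752, 0.575, 0.195]
ft_force: [0.3, -0.1, -0.0]
width: 0.2
```

```bash
python3 -c "
from h import *
snap('side','side25.png'); s=r.sense(); print(np.round(s['tcp_pos'],2),np.round(s['ft_force'],2))"
```

```text
[452.86 206.49  80.45] [-0.12 -0.14 -0.64]
```

Emit:
drive_tool(
  rows=[
    {"dp": [0.0, -0.0015, -0.0012], "angular": [0, 0, 0], "claw": 0},
    {"dp": [0.0, -0.003, -0.0024], "angular": [0, 0, 0], "claw": 0},
    {"dp": [0, -0.005, -0.004], "angular": [0, 0, 0], "claw": 0},
    {"dp": [0, -0.008, -0.006], "angular": [0, 0, 0], "claw": 0},
    {"dp": [0, 0, 0], "angular": [0, 0, 0], "claw": 0},
  ],
)

```text
time: 35.6
tcp_pos: [430.1, 212.9, 80.2]
eef_rot: [0.256, 0.752, 0.575, 0.195]
ft_force: [0.0, -0.0, -0.5]
width: 0.7
```

```bash
python3 -c "
from h import *
snap('side','side26.png'); s=r.sense(); print(np.round(s['tcp_pos'],2),np.round(s['ft_force'],2))
ims=[cv2.imread(f'pics/side{k}.png')[230:275,360:400] for k in (22,23,24,25,26)]
cv2.imwrite('pics/cmp2.png',np.hstack([cv2.resize(x,None,fx=4,fy=6,interpolation=0) for x in ims]))
f=[cv2.cvtColor(x,cv2.COLOR_BGR2GRAY).astype(np.float32) for x in ims]
print([[round(float(np.abs(a-b)[:,:20].mean()),2) for a in f] for b in f])
"
```

```text
[430.73 212.86  80.38] [ 0.42 -0.29  0.01]
[[0.0, 3.74, 3.61, 3.17, 3.2], [3.74, 0.0, 0.89, 1.15, 1.18], [3.61, 0.89, 0.0, 1.07, 1.07], [3.17, 1.15, 1.07, 0.0, 0.62], [3.2, 1.18, 1.07, 0.62, 0.0]]
```

View pics/cmp2.png

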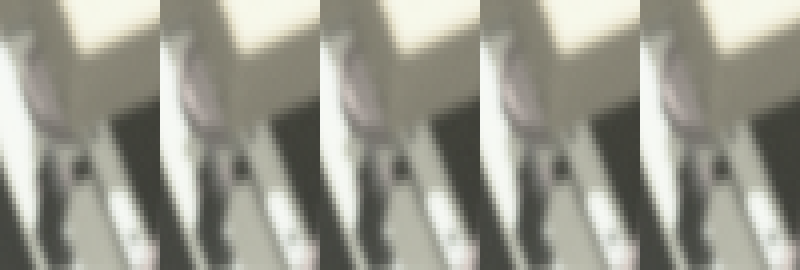

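```bash
python3 -c "
from h import *
cs=[r.camera('side')['color'][230:275,360:400,::-1] for _ in range(2)]
ims=[cv2.imread(f'pics/side{k}.png')[230:275,360:400] for k in (22,23,24,25,26,20,21)]+cs
f=[cv2.cvtColor(np.ascontiguousarray(x),cv2.COLOR_BGR2GRAY).astype(float)[:,:24] for x in ims]
d=f[0]-f[1]
print([round(float(((x-f[1])*d).sum()/(d*d).sum()),3) for x in f])
c=r.camera('side')
for n in('stop_tip','cup_centre','nozzle_tip'): print(n,[(round(float(q['conf']),2),w(c,q['xyz']).round(1)) for q in r.tip_of('side',n)[:1]])
# predicted cup pixels per deg
for a in (252,254,256):
  X=[546+140*np.cos(np.radians(a)),325.6+140*np.sin(np.radians(a)),70]; print(a,px(c,X))
snap('wrist','wrist27.png');snap('scene','scene27.png')
"
```

```text
[1.0, 0.0, 0.026, 0.165, 0.16, 0.068, 1.007, 0.166, 0.162]
stop_tip [(0.88, array([527.6, 243.4,  83.9]))]
cup_centre [(0.92, array([506.6, 189.6,  66.4]))]
nozzle_tip [(0.96, array([506.7, 190.2, 111.5]))]
252 [376.53233996 242.73189824]
254 [375.01652073 243.20416026]
256 [373.5234473  243.72291831]
```

View pics/wrist27.png

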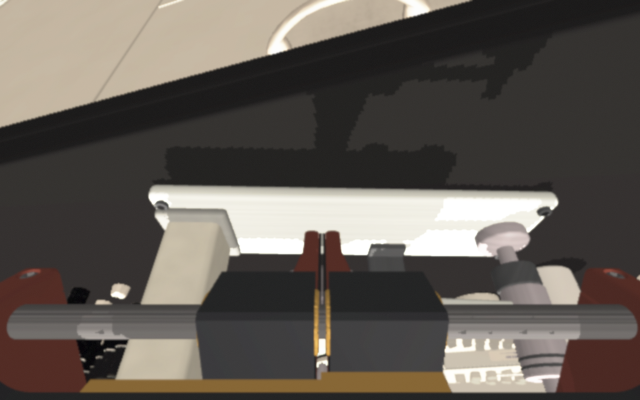

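Emit:
drive_tool(
  rows=[
    {"dp": [0, -0.015, -0.015], "angular": [0, 0, 0], "claw": 0},
    {"dp": [0, -0.01, -0.03], "angular": [0, 0, 0], "claw": 0},
    {"dp": [0, 0, -0.03], "angular": [0, 0, 0], "claw": 0},
    {"dp": [0, 0, 0], "angular": [0, 0, 0], "claw": 0},
    {"dp": [0, 0, 0], "angular": [0, 0, 0], "claw": 0},
  ],
)

```text
time: 36.55
tcp_pos: [368.3, 230.5, 124.7]
eef_rot: [0.255, 0.752, 0.575, 0.196]
ft_force: [-0.1, 0.1, 0.4]
width: 0.6
```

```bash
python3 q.py 28; python3 -c "
from h import *
ims=[cv2.imread(f'pics/side{k}.png')[230:275,360:400] for k in (22,23,26,28)]
f=[cv2.cvtColor(np.ascontiguousarray(x),cv2.COLOR_BGR2GRAY).astype(float)[:,:24] for x in ims]
d=f[0]-f[1]
print([round(float(((x-f[1])*d).sum()/(d*d).sum()),3) for x in f])
for n in('side','scene'):
  c=r.camera(n)
  for t in ('beaker','white_jar','powder_jar'): print(n,t,[(round(float(q['conf']),2),w(c,q['xyz']).round(1)) for q in r.tip_of(n,t)[:1]])
"
```

```text
{'time': 36.55, 'joints': [-1.805, 0.317, 0.744, 2.482, 1.032, 0.504, -0.738], 'tcp_pos': [368.322, 230.543, 124.659], 'eef_rot': [0.255, 0.752, 0.575, 0.196], 'ft_force': [-0.143, 0.108, 0.448], 'wrist_torque': [0.181, 0.547, -0.028], 'width': 0.557}
scene drip_arm 0.74 [543.1 325.8  57.7] angle 176.4
scene cup_centre 0.57 [507.4 187.6  64.7] angle 254.4
side drip_arm 0.32 [ 4.690e+02 -3.534e+02  1.000e-01] angle 263.5
side cup_centre 0.84 [503.1 189.   66.8] angle 252.6
wrist drip_arm 0.93 [544.9 328.   59.7] angle 114.1
[1.0, 0.0, 0.16, 0.163]
side beaker [(0.74, array([ 4.680e+02, -3.519e+02, -4.000e-01]))]
side white_jar [(0.59, array([685.6, 393.8,  -2.4]))]
side powder_jar [(0.81, array([ 439.1, -230.7,    2.7]))]
scene beaker [(0.63, array([ 460.8, -352.6,   -1. ]))]
scene white_jar []
scene powder_jar [(0.83, array([ 4.389e+02, -2.295e+02,  3.000e-01]))]
```

View pics/crop28.png

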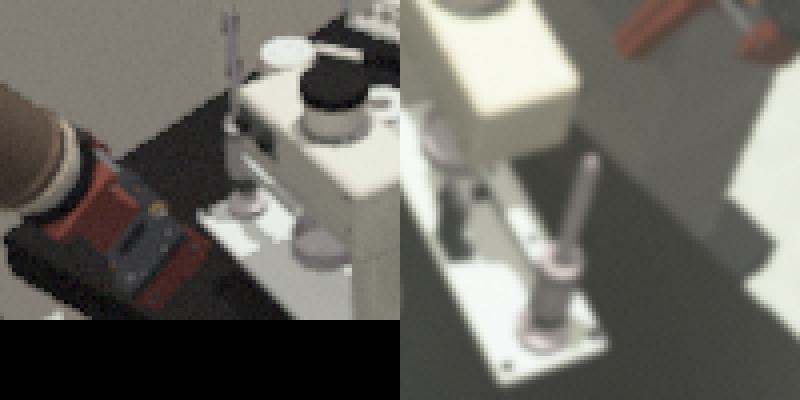

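View pics/scene28.png

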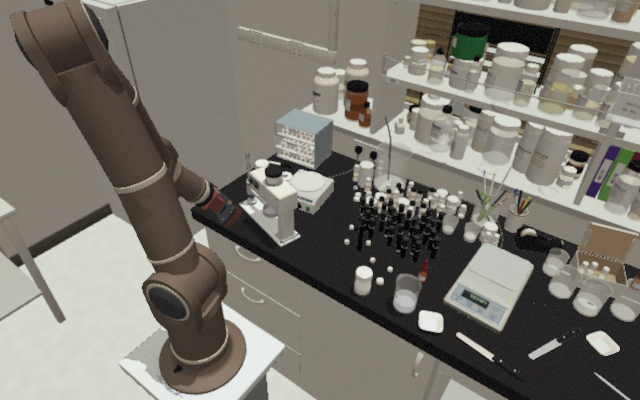

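```bash
python3 -c "
from h import *
print(r.sign_off())"
```

```text
the job is handed in; nothing more can be done
None
```

The drip-cup arm is seated on the collar and swung round to its stop, with the cup below the nozzle. I handed the job in at about 37 s of the 72 s allowed.

**What I did:** I gripped the bar 75 mm from the bore and lowered the boss over the rod until light contact with the collar, pointing about 100 degrees out from home. I then released it, pushed the cup round with closed, tilted fingers until the force at the stop rose to 7–8 N, and backed away.

**Stop contact:** after the first push I backed off too fast and the cup sprang back about 4 mm. I pushed it home again and released in steps of under 1 mm. It settled back only about 0.6 mm, estimated from the side pictures, and did not move further in the later ones. I could not see directly whether the bar still touches the rubber tip.

**Last checks:**
- **Cup:** a side view taken just after the final release put it at (507, 190), directly under the nozzle. The last readings from the two cameras, (507, 188) and (503, 189), differ by about 4 mm, within the detector's accuracy.
- **Boss:** its underside read 58 to 60 mm in the last scene and wrist views, against the collar top at 60 mm. The last side-camera detection of the arm was spurious (it landed by the beaker at low confidence), so I ignored it.
- **Beaker and jars:** all three are within the detector's error of where they started. The white jar was seen by the side and wrist cameras but not by the scene camera.
- **Robot:** it stands clear and the force reading is about zero.

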